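# Load floodlights in the earth-test fixture and start the test

## Task

Load every floodlight on the bench into the test fixture, each on a station of its own: hang it by the large eye on the station's post so that its strap lies flat on both blocks, and push a lock pin through its small hole into the socket below, right down to the collar. When all the lights are pinned, take the earth probe from the rack and push it fully down into the brass tube on the switch box, and after that throw the start lever all the way over to the on side, away from the robot. Leave the screwdriver, bottle and bin where they are.

Things in the scene. Friction and masses are not known exactly. Their poses are not given: they have to be found in the camera images.
- light_a: small LED floodlight, face down, 0.4 kg, may be absent; all alike. At the bottom a steel strap 146 (x) x 30 x 6 mm; on it a black finned housing 74 (x) x 64 (y) mm up to z = 26 mm (fins to 33 mm at |y| over 22 mm, look only); on that a driver box 50 (x) x 34 (y) mm from z = 26 to 56 mm, the place to grip. Origin: centre of the underside, z up
- light_b: small LED floodlight, face down, 0.4 kg, may be absent; all alike. At the bottom a steel strap 146 (x) x 30 x 6 mm; on it a black finned housing 74 (x) x 64 (y) mm up to z = 26 mm (fins to 33 mm at |y| over 22 mm, look only); on that a driver box 50 (x) x 34 (y) mm from z = 26 to 56 mm, the place to grip. Origin: centre of the underside, z up
- light_c: small LED floodlight, face down, 0.4 kg, may be absent; all alike. At the bottom a steel strap 146 (x) x 30 x 6 mm; on it a black finned housing 74 (x) x 64 (y) mm up to z = 26 mm (fins to 33 mm at |y| over 22 mm, look only); on that a driver box 50 (x) x 34 (y) mm from z = 26 to 56 mm, the place to grip. Origin: centre of the underside, z up
- light_a_eye (a point): centre of the large eye (20 mm round hole through the strap) of light_a, on the underside, 55 mm from its origin along its +x
- light_a_hole (a point): centre of the small hole (15 mm, round, through the strap) of light_a, on the underside, 55 mm from its origin along its -x
- light_b_eye (a point): centre of the large eye (20 mm round hole through the strap) of light_b, on the underside, 55 mm from its origin along its +x
- light_b_hole (a point): centre of the small hole (15 mm, round, through the strap) of light_b, on the underside, 55 mm from its origin along its -x
- light_c_eye (a point): centre of the large eye (20 mm round hole through the strap) of light_c, on the underside, 55 mm from its origin along its +x
- light_c_hole (a point): centre of the small hole (15 mm, round, through the strap) of light_c, on the underside, 55 mm from its origin along its -x
- post0 (a point): station 0 of the fixed fixture (three like stations, 95 mm apart along y; any light fits any): foot of its upright steel post, on the middle of an aluminium block 36 x 44 mm, top 40 mm above the bench. Post 14 mm thick, 30 mm high, upper 8 mm tapered. Axes: z up, x from the station's socket to its post
- socket0 (a point): station 0: mouth of the vertical 14 mm pin socket, in the middle of the top of a like block, same height, 110 mm from the post along -x; the hole goes 40 mm down to the bench. Axes as the post's
- post1 (a point): station 1 of the fixed fixture (three like stations, 95 mm apart along y; any light fits any): foot of its upright steel post, on the middle of an aluminium block 36 x 44 mm, top 40 mm above the bench. Post 14 mm thick, 30 mm high, upper 8 mm tapered. Axes: z up, x from the station's socket to its post
- socket1 (a point): station 1: mouth of the vertical 14 mm pin socket, in the middle of the top of a like block, same height, 110 mm from the post along -x; the hole goes 40 mm down to the bench. Axes as the post's
- post2 (a point): station 2 of the fixed fixture (three like stations, 95 mm apart along y; any light fits any): foot of its upright steel post, on the middle of an aluminium block 36 x 44 mm, top 40 mm above the bench. Post 14 mm thick, 30 mm high, upper 8 mm tapered. Axes: z up, x from the station's socket to its post
- socket2 (a point): station 2: mouth of the vertical 14 mm pin socket, in the middle of the top of a like block, same height, 110 mm from the post along -x; the hole goes 40 mm down to the bench. Axes as the post's
- pin_a: loose lock pin, 80 g, one of three alike, upright: steel shank 10 mm thick, 40 mm long (lowest 8 mm tapered), a collar 26 mm wide, 6 mm thick, then a black round grip 20 mm thick from 46 to 90 mm above the tip. Origin: the tip, z up. Starts in one of the rack's holes (see the probe), hanging by its collar. Spare pins may stay there
- pin_b: loose lock pin, 80 g, one of three alike, upright: steel shank 10 mm thick, 40 mm long (lowest 8 mm tapered), a collar 26 mm wide, 6 mm thick, then a black round grip 20 mm thick from 46 to 90 mm above the tip. Origin: the tip, z up. Starts in one of the rack's holes (see the probe), hanging by its collar. Spare pins may stay there
- pin_c: loose lock pin, 80 g, one of three alike, upright: steel shank 10 mm thick, 40 mm long (lowest 8 mm tapered), a collar 26 mm wide, 6 mm thick, then a black round grip 20 mm thick from 46 to 90 mm above the tip. Origin: the tip, z up. Starts in one of the rack's holes (see the probe), hanging by its collar. Spare pins may stay there
- probe: loose earth probe, 50 g, upright: brass rod 7 mm thick, 54 mm long, tapered tip, collar 26 mm wide, 6 mm thick, black round handle 13 mm thick from 60 to 124 mm above the tip. Origin: tip, z up. Pins and probe start in any order in the rack: fixed grey block 185 x 50 x 60 mm along world x (within 0.15 rad), four 12 mm through holes in a row along it, 45 mm apart
- tube_mouth (a point): centre of the open top of the upright brass tube on the switch box (fixed grey box 85 x 180 x 50 mm beyond the rack): inside 11 mm, outside 22 mm wide, 55 mm deep, mouth 105 mm above the bench. Axes: those of the box, z up
- lever (a joint): start lever on the switch box, rad: 0 leans 0.5 to the box's -x (to the robot, off), 1.0 leans 0.5 to its +x (away, on). Turns about the box's y, friction under 1 N at the tip, stays where left. 10 mm rod, 26 mm ball centred 80 mm from the pivot. Pivot: 100 mm along the tube mouth's +y axis from the tube, 72 mm above the bench; the base block round it reaches 85 mm
- driver: bystander: loose screwdriver lying at the back, to be left alone
- flux: bystander: loose white bottle 52 mm wide, 100 mm tall, to be left alone
- screwbin: bystander: loose blue bin 110 x 150 x 60 mm, to be left alone
There are look-alikes about, which are no part of the job. Leave any blue or red look-alike of the probe alone.

How it is judged (in metres and radians):
On the way, in this order (a step that is already met when the one before it is completed fails the run):
1. every light present hangs on a post and is locked by a pin pushed home (((distance between light_a_eye and post0 below 0.008 m and distance between light_a_hole and socket0 below 0.008 m) or (distance between light_a_eye and post1 below 0.008 m and distance between light_a_hole and socket1 below 0.008 m) or (distance between light_a_eye and post2 below 0.008 m and distance between light_a_hole and socket2 below 0.008 m)) and ((distance between light_b_eye and post0 below 0.008 m and distance between light_b_hole and socket0 below 0.008 m) or (distance between light_b_eye and post1 below 0.008 m and distance between light_b_hole and socket1 below 0.008 m) or (distance between light_b_eye and post2 below 0.008 m and distance between light_b_hole and socket2 below 0.008 m)) and ((distance between light_c_eye and post0 below 0.008 m and distance between light_c_hole and socket0 below 0.008 m) or (distance between light_c_eye and post1 below 0.008 m and distance between light_c_hole and socket1 below 0.008 m) or (distance between light_c_eye and post2 below 0.008 m and distance between light_c_hole and socket2 below 0.008 m)) and ((horizontal distance between pin_a and light_a_hole below 0.009 m and height (world z) of pin_a below 0.01 m and angle between pin_a's own z axis and vertical below 0.12 rad) or (horizontal distance between pin_b and light_a_hole below 0.009 m and height (world z) of pin_b below 0.01 m and angle between pin_b's own z axis and vertical below 0.12 rad) or (horizontal distance between pin_c and light_a_hole below 0.009 m and height (world z) of pin_c below 0.01 m and angle between pin_c's own z axis and vertical below 0.12 rad)) and ((horizontal distance between pin_a and light_b_hole below 0.009 m and height (world z) of pin_a below 0.01 m and angle between pin_a's own z axis and vertical below 0.12 rad) or (horizontal distance between pin_b and light_b_hole below 0.009 m and height (world z) of pin_b below 0.01 m and angle between pin_b's own z axis and vertical below 0.12 rad) or (horizontal distance between pin_c and light_b_hole below 0.009 m and height (world z) of pin_c below 0.01 m and angle between pin_c's own z axis and vertical below 0.12 rad)) and ((horizontal distance between pin_a and light_c_hole below 0.009 m and height (world z) of pin_a below 0.01 m and angle between pin_a's own z axis and vertical below 0.12 rad) or (horizontal distance between pin_b and light_c_hole below 0.009 m and height (world z) of pin_b below 0.01 m and angle between pin_b's own z axis and vertical below 0.12 rad) or (horizontal distance between pin_c and light_c_hole below 0.009 m and height (world z) of pin_c below 0.01 m and angle between pin_c's own z axis and vertical below 0.12 rad))), for 0.2 s.
2. the probe is fully down in the brass tube (horizontal distance between probe and tube_mouth below 0.006 m and z of probe in the frame of tube_mouth below -0.048 m and angle between probe's own z axis and vertical below 0.15 rad), for 0.2 s.
3. the start lever is thrown over to on (value of joint lever above 0.8 rad), for 0.2 s.
At the end, for the whole second after the job is handed in: Each light: eye within 8 mm of a post foot, hole within 8 mm of its socket; a pin in the hole, upright (0.12 rad), tip within 9 mm of the hole axis and 10 mm of the bench (home: 6). Probe within 6 mm and 0.15 rad of the tube, tip 48 mm or more deep (home: 54). Lever past 0.8 rad. All at rest (all of step 1 and all of step 2 and value of joint lever above 0.8 rad and linear speed of each of light_a, light_b, light_c, pin_a, pin_b, pin_c, probe below 0.03 m/s); the robot touches nothing.
It fails at once if the screwdriver is moved more than 30 mm (distance of driver from where it was at the start of the episode above 0.03 m).
It fails at once if the bottle is moved more than 30 mm (distance of flux from where it was at the start of the episode above 0.03 m).
It fails at once if the bin is moved more than 30 mm (distance of screwbin from where it was at the start of the episode above 0.03 m).
Of light_a, light_b, light_c only 2 to 3 are there at a start; the rules pass over those that are not, and their reading is None.
At some moment in a run one of light_a, light_b, light_c may be knocked a few centimetres aside while the robot is not near it.
It also fails if it takes over 210 s, if anything falls off the work surface, if the arm or the gripper's body presses on something with over 40 N, if the wrist force passes 120 N, or if a joint passes its speed limit or range.

## Robot

A 6-joint arm with a two-finger parallel gripper is mounted at the origin on the work surface. World frame = base frame: x ahead of the robot, y to its left, z up, the work surface at z = 0. Lengths are in mm, angles in degrees, forces in N, time in s.
With the tool pointing down it reaches from about 300 to 850 mm from the base axis. Payload 4.2 kg.
Tool frame: the origin (TCP) lies on the centre line of the jaws, within the pads' length; the fingertips stand 14 mm ahead of it and the grasp point (between the pads) lies 5 mm behind it; z points along the fingers, y is the line along which they close (so a half turn about z gives the same grasp; the last joint's range is limited). The gripper opens to 91 mm and grips with 3 to 60 N. Pads are 32 mm wide; open, the fingers measure 118 mm over their backs; the gripper's body (76 mm by 178 mm) begins 60 mm behind the grasp point.
Start: joints at [67.838, 18.312, 89.639, -0, 72.044, -1.146], TCP at [206.215, 536.765, 227.976] pointing down, gripper open.
Joint ranges: [-177.97, 177.97], [-48.28, 115.42], [12.27, 149.76], [-77.06, 257.06], [2.81, 150.46], [-146.56, 146.56]. Speed limits (degrees/s): [147.25, 147.25, 180, 180, 180, 180].

## Interface

Orientations are given as [roll, pitch, yaw] about the fixed x, y, z axes, in that order (R = Rz(yaw) Ry(pitch) Rx(roll)).
In Python, from workcell import * gives the robot as it stands. The module is installed in compiled form; this text tells all that it offers.
- The arm moves only by the shell command python3 -m crank 'ROWS' [FORCE]. ROWS is JSON, a list of rows, each an object of numbers: "grip": the finger opening in m, from 0 to 0.0912; "x", "y", "z": the shift along the tool's x, y, z in m; "yaw": the turn about the tool's z in rad. In form: [{"grip": .., "x": .., "y": .., "z": .., "yaw": ..}, ...]. A call has exactly 5 rows; each row is the pose to reach, as a shift and turn from the pose commanded when the call began, along the tool's axes at that moment; what a row does not reach only later rows make up. A row lasts 1/12 s, in which the tool goes at most 41.7 mm and 7.16 degrees, less where a joint would pass 70% of its speed; a pose out of reach is approached as far as the arm can. A call with a gripper value outside its range is refused whole. The fingers move at their own pace and stop on an object; FORCE is the grip in N (left out, the last holds). Time passes only in rows, so rows that repeat a pose let the fingers close, or fill a call up. It gives the time, the measured TCP pose, the force, the opening and the grip force at its end, in the units of the state.
- state(): the state, without advancing time (a new reading comes with each control period).
- grab_frame(name): name is "scene" or "top" or "wrist"; returns the picture (400x640x3 uint8, red, green, blue); there is no depth.
- camera_model(name): a dict with "intrinsics" (3x3 intrinsics, pixels), "distortion" ([k1, k2, p1, p2, k3] as OpenCV has them; the pictures are not rectified), "R" (3x3) and "t" (3): a world point X has camera coordinates R X + t. Camera axes: x right, y down, z forward; pixel columns grow to the right and rows downward; lengths in mm; the calibration is good to about 2 mm. A picture is of the moment at which its call begins: read the wrist's pose just before it. camera_model takes no time and is no camera call; for the wrist camera it gives the pose at the moment of the call.
- job_done(): hands the job in; it is judged then, once.
The state is a dict: "time_s": time; "qpos": joint angles; "qvel": joint speeds; "effort": joint torques, N m; "ee_pos": TCP position; "ee_rot": TCP orientation; "force": force on the tool from outside, world axes, zero at the start; "torque": the same for the moment, N m; "gripper_width": finger opening in mm; "gripper_force": force on a finger pad.
Only numpy, scipy, OpenCV 4.12 (cv2) and the standard library are available. Lean on these libraries where they do the work, as an engineer would, in place of code of your own. Each camera call takes 0.05 s, during which the arm holds its last target. There are 200 camera calls.

## Working session

There is one attempt and no reset: what is moved stays moved. The work goes in short steps, Python scripts to look and compute and a shell command to move; the robot and the scene stay as the last step left them, time stands still between calls to the robot, and variables do not carry over. Pictures are saved under pics/ and viewed, at most 14 in all, crops included, and the job is handed in when it is done.

```bash
mkdir -p pics
python3 - <<'E'
from workcell import *
import cv2,numpy as np
s=state();print({k:np.round(v,3).tolist() for k,v in s.items()})
for n in ("scene","top"):
    im=grab_frame(n);cv2.imwrite(f"pics/{n}0.png",im[...,::-1])
    c=camera_model(n);print(n,{k:np.round(v,4).tolist() for k,v in c.items()})
E
```

```text
{'time_s': 0.0, 'qpos': [67.838, 18.354, 89.706, -0.001, 72.043, -1.148], 'qvel': [-0.107, -0.049, 0.034, 0.016, 0.018, -0.041], 'effort': [-0.001, -41.246, -23.198, 0.073, 0.046, -0.0], 'ee_pos': [206.034, 536.317, 227.103], 'ee_rot': [-179.897, -0.002, 158.986], 'force': [0.128, -0.525, 0.316], 'torque': [0.004, 0.033, 0.028], 'gripper_force': 0.0, 'gripper_width': 91.17}
scene {'intrinsics': [[391.3243, 0.0, 319.0649], [0.0, 391.3243, 198.0659], [0.0, 0.0, 1.0]], 'distortion': [-0.0268, 0.0, 0.0, 0.0, 0.0], 'R': [[0.3189, 0.9477, 0.01], [0.5688, -0.183, -0.8019], [-0.7581, 0.2614, -0.5974]], 't': [-140.3524, -208.0951, 1494.3099]}
top {'intrinsics': [[485.0106, 0.0, 322.7283], [0.0, 485.0106, 197.6442], [0.0, 0.0, 1.0]], 'distortion': [-0.0555, 0.0, 0.0, 0.0, 0.0], 'R': [[0.0123, -0.9999, 0.0022], [-0.9869, -0.0125, -0.1608], [0.1609, -0.0002, -0.987]], 't': [-9.0828, 480.2263, 1453.4904]}
```

View pics/top0.png

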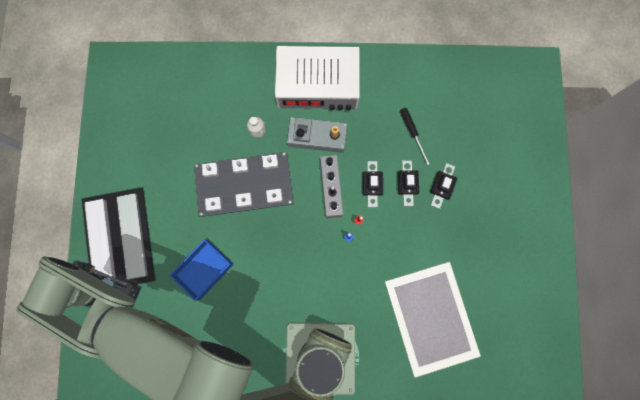

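View pics/scene0.png

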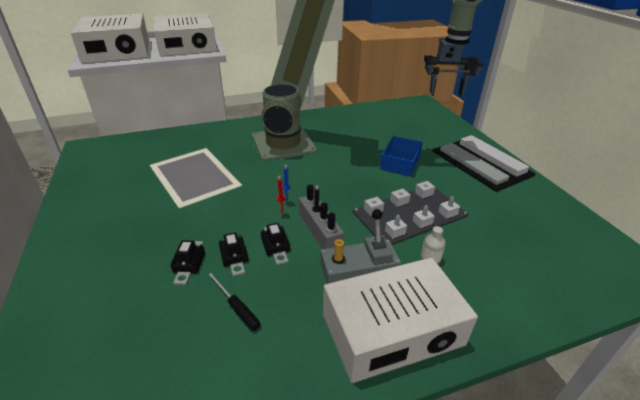

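Top view: x runs up and y to the left. Three lights at (373,182), (409,181) and (444,185); rack at (331,186); fixture at (245,185); switch box at (318,133) with the tube at (335,131) and lever at (300,132). The red (360,219) and blue (348,237) probes are look-alikes. The rack holds four black handles, at (330,161), (331,176), (333,191) and (334,206). The scene view suggests the probe is the taller, thinner one, second from the robot. I'll check that in enlarged crops.

```bash
cat > h.py <<'E'
from workcell import *
import cv2,numpy as np
def px2w(n,uv,z,c=None):
    c=c or camera_model(n);R=np.array(c["R"]);t=np.array(c["t"])
    p=cv2.undistortPoints(np.array(uv,float).reshape(-1,1,2),np.array(c["intrinsics"]),np.array(c["distortion"])).reshape(-1,2)
    d=np.c_[p,np.ones(len(p))]@R;o=-R.T@t;z=np.broadcast_to(z,len(p))
    return o+d*((z-o[2])/d[:,2])[:,None]
def crop(im,x,y,w,h,k,f):
    cv2.imwrite(f,cv2.resize(im[y:y+h,x:x+w,::-1],None,fx=k,fy=k,interpolation=cv2.INTER_CUBIC))
E
python3 - <<'E'
from h import *
a=cv2.imread("pics/top0.png")[...,::-1]
crop(a,190,110,130,110,6,"pics/t1.png");crop(a,315,110,150,110,5.3,"pics/t2.png")
b=cv2.imread("pics/scene0.png")[...,::-1]
crop(b,260,155,130,130,4.5,"pics/s1.png")
E
```

```text
(no output)
```

View pics/t1.png

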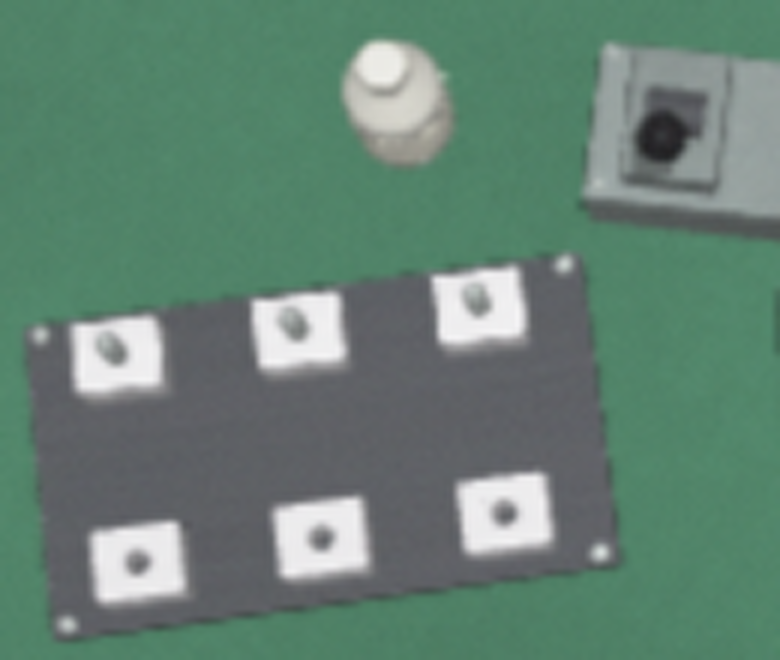

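View pics/t2.png

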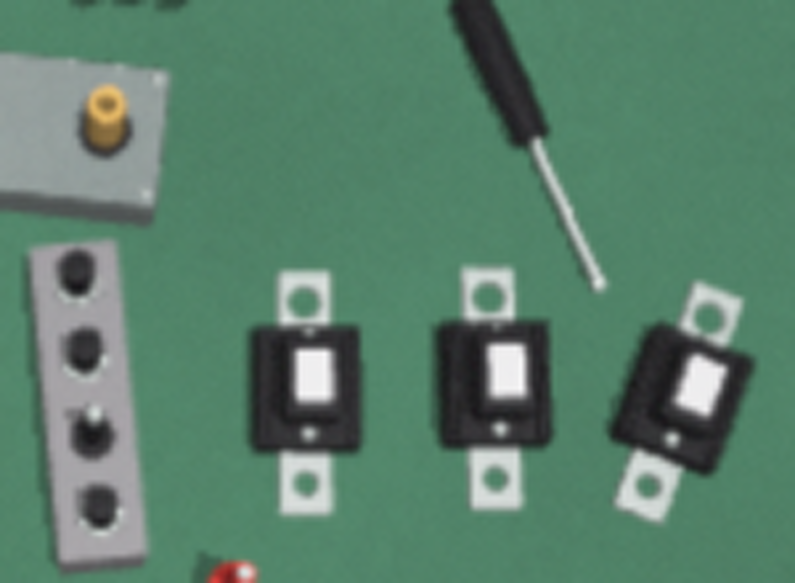

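View pics/s1.png

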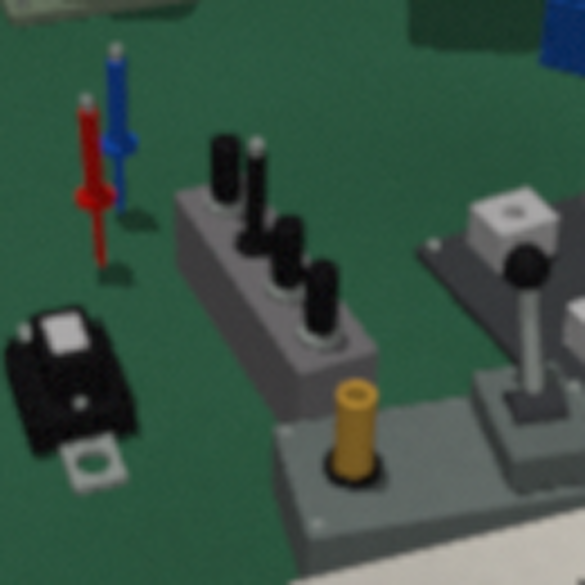

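Crops: the probe (thin handle, silver cap) is third from the far end of the rack, at t2 (92,430). The red and blue ones stand on the bench. In all three lights the large eye is at the far (+x) end, and the posts are the far row of the fixture.

Run:
```python
from h import *
def w(l,k,o,z): 
    uv=(np.array(l)+.5)/k-.5+np.array(o); return px2w("top",uv,z)[:,:2]
o1,o2=(190,110),(315,110)
S=w([(138,562),(321,538),(505,513)],6,o1,40)
P=w([(116,354),(298,331),(480,305)],6,o1,40)  # block centres/post foot
T=w([(111,343),(292,320),(476,294)],6,o1,70)
print("S",S.round(1).tolist(),"P",P.round(1).tolist(),"Ptop",T.round(1).tolist())
fx=[np.degrees(np.arctan2(*(P-S)[i][::-1])) for i in range(3)];print("yaw",np.round(fx,1),np.linalg.norm(P-S,axis=1), "row", S[0]-S[2],np.degrees(np.arctan2(*(S[0]-S[2])))*-1)
E=w([(305,301),(489,297),(711,316)],5.3,o2,6);H=w([(307,485),(497,479),(649,486)],5.3,o2,6)
print("light",((E+H)/2).round(1).tolist(),np.linalg.norm(E-H,axis=1),[np.degrees(np.arctan2(*(E-H)[i][::-1])).round(1) for i in range(3)])
print("box",w([(316,373),(507,370),(700,386)],5.3,o2,56).round(1).tolist())
pins=w([(75,260),(85,340),(99,496)],5.3,o2,110);print("pintops z110",pins.round(1).tolist())
print("probe top z130",w([(93,412)],5.3,o2,130).round(1).tolist())
R=w([(30,250),(115,242),(148,557),(63,567)],5.3,o2,60);print("rack",R.round(1).tolist(),R.mean(0),np.degrees(np.arctan2(*(R[0]+R[1]-R[2]-R[3])[::-1])))
print("tube",w([(107,103)],5.3,o2,105).round(1),"ball",w([(661,136)],6,o1,72+80*np.cos(.5)).round(1))
B=w([(612,47)],6,o1,50);C=w([(168,74)],5.3,o2,50);print("box far edge",B,C,np.degrees(np.arctan2(*(C-B)[0])))
```

```text
S [[458.4, 335.5], [472.0, 241.9], [486.2, 147.8]] P [[567.3, 352.4], [580.6, 258.1], [595.5, 163.9]] Ptop [[566.3, 348.0], [579.4, 256.1], [594.0, 162.8]]
yaw [8.8 8.5 8.4] [110.24758129 109.79604309 110.53753741] row [-27.83589957 187.7286836 ] 8.434208991640048
light [[532.5, -159.4], [537.0, -271.4], [530.6, -383.9]] [111.81070504 110.81780884 111.61068233] [np.float64(0.4), np.float64(1.5), np.float64(-21.2)]
box [[534.3, -160.1], [537.6, -270.8], [529.7, -383.0]]
pintops z110 [[586.2, -19.5], [540.5, -25.5], [452.7, -34.1]]
probe top z130 [[496.1, -30.0]]
rack [[604.2, 6.1], [609.6, -43.2], [425.5, -63.4], [419.2, -15.1]] [514.62255257 -28.91664816] 6.401044209346539
tube [[679.4 -36.8]] ball [[656.6  66.6]]
box far edge [[732.76305669  97.94873277]] [[714.86286068 -74.10508516]] -174.06040990384045
```

```bash
cat >> h.py <<'E'
def go(x,y,z,yaw):
    "remaining shift (m, rad) in tool axes to world target"
    from scipy.spatial.transform import Rotation as Ro
    s=state();R=Ro.from_euler("xyz",s["ee_rot"],degrees=True).as_matrix()
    d=R.T@(np.array([x,y,z])-s["ee_pos"])/1000
    dy=-np.radians((yaw-s["ee_rot"][2]+180)%360-180)
    print("shift",d.round(4),"yaw",round(dy,4),"| at",np.round(s["ee_pos"],1),np.round(s["ee_rot"],2),"w",round(s["gripper_width"],1),"F",np.round(s["force"],1),"t",round(s["time_s"],1))
E
python3 -m crank '[{"grip":0.09,"x":-0.03,"y":-0.03,"z":0,"yaw":-0.1},{"grip":0.09,"x":-0.058,"y":-0.056,"z":0,"yaw":-0.2},{"grip":0.09,"x":-0.086,"y":-0.083,"z":0,"yaw":-0.3},{"grip":0.09,"x":-0.115,"y":-0.11,"z":0,"yaw":-0.367},{"grip":0.09,"x":-0.14,"y":-0.135,"z":0,"yaw":-0.367}]' 20
python3 -c "
from h import *
go(532.5,-159.4,230,180)"
```

```text
time_s: 0.52
ee_pos: [288.8, 358.3, 227.5]
ee_rot: [-179.9, -0.0, -179.8]
force: [0.8, -0.4, -0.1]
gripper_width: 90.2
gripper_force: 0.0
shift [-0.2422 -0.5185 -0.002 ] yaw 0.003 | at [288.8 358.3 227.5] [-1.7994e+02 -1.0000e-02 -1.7983e+02] w 90.2 F [ 0.8 -0.4 -0.1] t 0.5
```

```bash
python3 -m crank '[{"grip":0.09,"x":-0.016,"y":-0.035,"z":0,"yaw":0},{"grip":0.09,"x":-0.032,"y":-0.07,"z":0,"yaw":0},{"grip":0.09,"x":-0.048,"y":-0.105,"z":0,"yaw":0},{"grip":0.09,"x":-0.064,"y":-0.14,"z":0,"yaw":0},{"grip":0.09,"x":-0.08,"y":-0.175,"z":0,"yaw":0}]'>/dev/null
python3 -m crank '[{"grip":0.09,"x":-0.016,"y":-0.035,"z":0,"yaw":0},{"grip":0.09,"x":-0.032,"y":-0.07,"z":0,"yaw":0},{"grip":0.09,"x":-0.048,"y":-0.105,"z":0,"yaw":0},{"grip":0.09,"x":-0.064,"y":-0.14,"z":0,"yaw":0},{"grip":0.09,"x":-0.08,"y":-0.175,"z":0,"yaw":0}]'>/dev/null
python3 -m crank '[{"grip":0.09,"x":-0.016,"y":-0.035,"z":0,"yaw":0},{"grip":0.09,"x":-0.032,"y":-0.07,"z":0,"yaw":0},{"grip":0.09,"x":-0.048,"y":-0.105,"z":0,"yaw":0},{"grip":0.09,"x":-0.064,"y":-0.14,"z":0,"yaw":0},{"grip":0.09,"x":-0.08,"y":-0.17,"z":0,"yaw":0}]'>/dev/null
python3 - <<'E'
from h import *
go(532.5,-159.4,230,180)
c=camera_model("wrist");im=grab_frame("wrist");cv2.imwrite("pics/w1.png",im[...,::-1])
print({k:np.round(v,3).tolist() for k,v in c.items()})
np.savez("w1.npz",**c)
E
```

```text
shift [-0.0038  0.0024 -0.0025] yaw -0.0009 | at [ 528.7 -161.8  227.5] [ 1.8000e+02 -4.0000e-02  1.7995e+02] w 90.1 F [ 0.4  0.5 -0.7] t 1.8
{'intrinsics': [[322.433, 0.0, 320.343], [0.0, 322.433, 197.464], [0.0, 0.0, 1.0]], 'distortion': [-0.059, 0.0, 0.0, 0.0, 0.0], 'R': [[0.001, 1.0, 0.0], [0.958, -0.001, 0.288], [0.288, -0.0, -0.958]], 't': [160.733, -538.766, 238.258]}
```

View pics/w1.png

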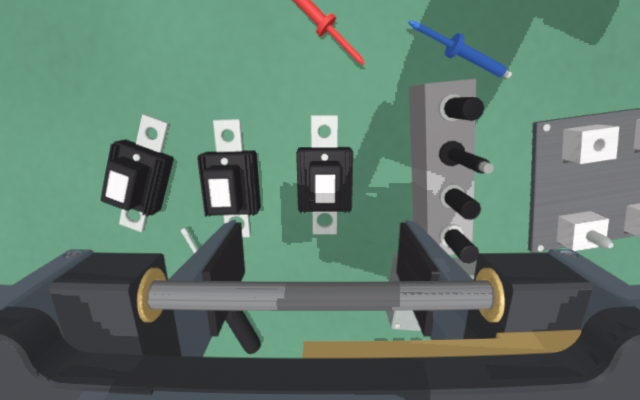

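Wrist view: light 1 straight below, with its hole at (324,131), eye at (324,220) and box top at (325,185). The other two lights are to its left, the rack and fixture to its right.

Run:
```python
from h import *
c=dict(np.load("w1.npz"))
f=lambda l,z:px2w("w",l,z,c)[:,:2].round(1).tolist()
print("L1 hole,eye",f([(324,131),(324,220)],6),"white",f([(325,185)],56))
print("L2",f([(228,135),(236,222)],6),"L3",f([(151,133),(133,215)],6))
print("pins base z60",f([(453,108),(456,154),(452,200),(451,241)],60))
print("S2",f([(599,145)],40))
```

```text
L1 hole,eye [[480.5, -157.1], [589.9, -156.9]] white [[531.9, -156.5]]
L2 [[484.6, -268.6], [592.6, -267.3]] L3 [[481.3, -360.0], [583.5, -399.0]]
pins base z60 [[453.0, -31.3], [498.3, -23.3], [547.3, -21.9], [594.7, -17.3]]
S2 [[489.8, 148.8]]
```

```bash
python3 -m crank '[{"grip":0.07,"x":-0.004,"y":0.0035,"z":0.035,"yaw":-0.005},{"grip":0.07,"x":-0.004,"y":0.0035,"z":0.075,"yaw":-0.005},{"grip":0.07,"x":-0.004,"y":0.0035,"z":0.115,"yaw":-0.005},{"grip":0.07,"x":-0.004,"y":0.0035,"z":0.155,"yaw":-0.005},{"grip":0.07,"x":-0.004,"y":0.0035,"z":0.184,"yaw":-0.005}]' 30
python3 -m crank '[{"grip":0.07,"x":0,"y":0,"z":0,"yaw":0},{"grip":0.03,"x":0,"y":0,"z":0,"yaw":0},{"grip":0.02,"x":0,"y":0,"z":0,"yaw":0},{"grip":0.02,"x":0,"y":0,"z":0,"yaw":0},{"grip":0.02,"x":0,"y":0,"z":0,"yaw":0}]' 30
python3 -m crank '[{"grip":0.02,"x":0,"y":0,"z":0,"yaw":0},{"grip":0.02,"x":0,"y":0,"z":0,"yaw":0},{"grip":0.02,"x":0,"y":0,"z":0,"yaw":0},{"grip":0.02,"x":0,"y":0,"z":0,"yaw":0},{"grip":0.02,"x":0,"y":0,"z":0,"yaw":0}]'
python3 - <<'E'
from h import *
go(532.5,-158,42,180)
im=grab_frame("top");cv2.imwrite("pics/top1.png",im[...,::-1])
E
```

```text
time_s: 2.23
ee_pos: [530.5, -155.1, 40.6]
ee_rot: [179.9, -0.2, -179.7]
force: [0.1, -0.1, -0.5]
gripper_width: 69.9
gripper_force: 0.0
time_s: 2.65
ee_pos: [534.1, -156.2, 46.2]
ee_rot: [-179.9, 0.2, -179.7]
force: [-0.2, 0.5, 0.9]
gripper_width: 45.9
gripper_force: 0.0
time_s: 3.07
ee_pos: [533.4, -156.5, 45.3]
ee_rot: [-179.9, 0.1, -179.7]
force: [-0.4, -1.5, 6.6]
gripper_width: 34.0
gripper_force: 30.0
shift [ 0.0009 -0.0015  0.0033] yaw 0.0055 | at [ 533.4 -156.5   45.3] [-1.7993e+02  1.4000e-01 -1.7969e+02] w 34.0 F [-0.4 -1.5  6.6] t 3.1
```

```bash
python3 -m crank '[{"grip":0.02,"x":0,"y":0,"z":-0.02,"yaw":0},{"grip":0.02,"x":0,"y":0,"z":-0.06,"yaw":0},{"grip":0.02,"x":0,"y":0,"z":-0.1,"yaw":0},{"grip":0.02,"x":0,"y":0,"z":-0.14,"yaw":0},{"grip":0.02,"x":0,"y":0,"z":-0.18,"yaw":0}]'>/dev/null
python3 -m crank '[{"grip":0.02,"x":0,"y":0.025,"z":0,"yaw":0},{"grip":0.02,"x":0,"y":0.06,"z":0,"yaw":0},{"grip":0.02,"x":0,"y":0.095,"z":0,"yaw":0},{"grip":0.02,"x":0,"y":0.13,"z":0,"yaw":0},{"grip":0.02,"x":0,"y":0.165,"z":0,"yaw":0}]'>/dev/null
python3 -m crank '[{"grip":0.02,"x":0,"y":0.035,"z":0,"yaw":0},{"grip":0.02,"x":0,"y":0.07,"z":0,"yaw":0},{"grip":0.02,"x":0,"y":0.105,"z":0,"yaw":0},{"grip":0.02,"x":0,"y":0.14,"z":0,"yaw":0},{"grip":0.02,"x":0,"y":0.175,"z":0,"yaw":0}]'>/dev/null
python3 -m crank '[{"grip":0.02,"x":0.01,"y":0.035,"z":0,"yaw":-0.05},{"grip":0.02,"x":0.02,"y":0.07,"z":0,"yaw":-0.1},{"grip":0.02,"x":0.02,"y":0.105,"z":0,"yaw":-0.143},{"grip":0.02,"x":0.02,"y":0.14,"z":0.01,"yaw":-0.143},{"grip":0.02,"x":0.02,"y":0.16,"z":0.03,"yaw":-0.143}]'>/dev/null
python3 -m crank '[{"grip":0.02,"x":0,"y":0,"z":0.03,"yaw":0},{"grip":0.02,"x":0,"y":0,"z":0.05,"yaw":0},{"grip":0.02,"x":0,"y":0,"z":0.05,"yaw":0},{"grip":0.02,"x":0,"y":0,"z":0.05,"yaw":0},{"grip":0.02,"x":0,"y":0,"z":0.05,"yaw":0}]'
python3 - <<'E'
from h import *
go(513.8,344.5,125,188.4)
c=camera_model("wrist");im=grab_frame("wrist");cv2.imwrite("pics/w2.png",im[...,::-1]);np.savez("w2.npz",**c)
t=grab_frame("top");cv2.imwrite("pics/top2.png",t[...,::-1])
E
```

```text
time_s: 5.2
ee_pos: [510.6, 344.2, 144.8]
ee_rot: [180.0, 0.1, -171.5]
force: [0.9, 0.4, -4.9]
gripper_width: 33.9
gripper_force: 30.0
shift [-0.0032 -0.0002  0.0198] yaw 0.0012 | at [510.6 344.2 144.8] [ 1.7996e+02  7.0000e-02 -1.7153e+02] w 33.9 F [ 0.9  0.4 -4.9] t 5.2
```

View pics/w2.png

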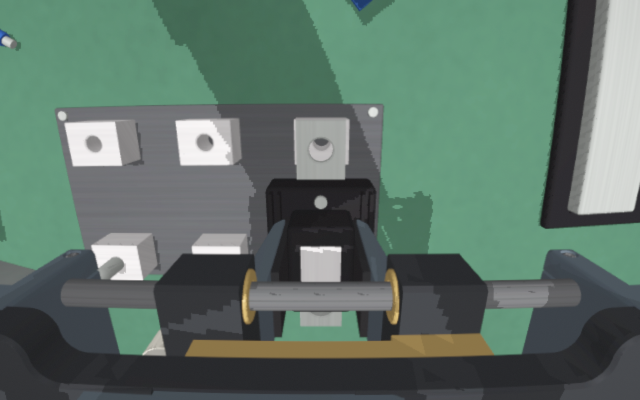

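Wrist view at the fixture: the held strap's hole is at (320,149), right over station 0's socket block. The neighbouring sockets are at (205,142) and (94,143).

Run:
```python
from h import *
c=dict(np.load("w2.npz"))
f=lambda l,z:px2w("w",l,z,c)[:,:2]
S=f([(94,144),(205,143)],40);h=f([(320.5,149)],106)[0]
print("S2,S1",S.round(1),"d",np.linalg.norm(S[1]-S[0]),"S0 pred",(2*S[1]-S[0]).round(1),"hole",h.round(1))
th=np.radians(8.45);print("S0 w/ 95",(S.mean(0)+142.5*np.array([-np.sin(th),np.cos(th)])).round(1))
print("strap corners", f([(295,119),(347,119)],106))
s=state();print("tcp-hole offset along", np.array(s["ee_pos"][:2])-h)
im=cv2.imread("pics/w2.png")[...,::-1];crop(im,40,100,340,110,2.3,"pics/w2c.png")
```

```text
S2,S1 [[489.3 151.9]
 [475.7 245.1]] d 94.1383600261887 S0 pred [462.1 338.2] hole [457.6 336.8]
S0 w/ 95 [461.5 339.4]
strap corners [[442.25792634 319.34121649]
 [437.75666887 349.62316805]]
tcp-hole offset along [53.45664408  7.5077937 ]
```

View pics/w2c.png

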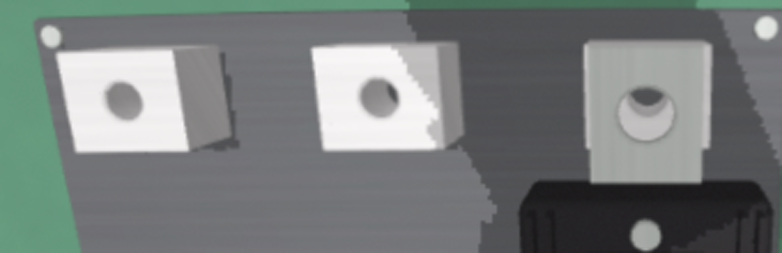

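```bash
python3 -m crank '[{"grip":0.02,"x":-0.0038,"y":0.0016,"z":0.012,"yaw":0},{"grip":0.02,"x":-0.0038,"y":0.0016,"z":0.025,"yaw":0},{"grip":0.02,"x":-0.0038,"y":0.0016,"z":0.025,"yaw":0},{"grip":0.02,"x":-0.0038,"y":0.0016,"z":0.025,"yaw":0},{"grip":0.02,"x":-0.0038,"y":0.0016,"z":0.025,"yaw":0}]'
python3 - <<'E'
from h import *
c=camera_model("wrist");im=grab_frame("wrist");cv2.imwrite("pics/w3.png",im[...,::-1]);np.savez("w3.npz",**c)
crop(im,40,70,340,130,2.3,"pics/w3c.png")
E
```

```text
time_s: 5.72
ee_pos: [514.0, 346.3, 119.5]
ee_rot: [180.0, 0.1, -171.5]
force: [1.4, -0.6, -5.4]
gripper_width: 33.8
gripper_force: 30.0
```

View pics/w3c.png

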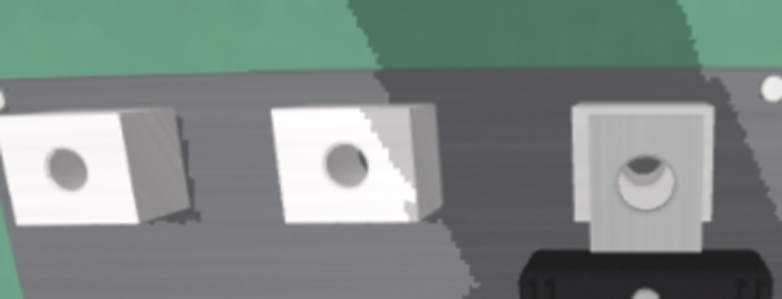

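```bash
python3 - <<'E'
from h import *
c=dict(np.load("w3.npz"))
f=lambda l,z:px2w("w",(np.array(l)+.5)/2.3-.5+[40,70],z,c)[:,:2]
S=f([(67,170),(346,165)],40);th=np.radians(8.45)
z=119.5-44.5+6
print("S0",(S.mean(0)+142.5*np.array([-np.sin(th),np.cos(th)])).round(1),S.round(1),"hole",f([(646,183)],z).round(1))
E
python3 -c "
from h import *
go(514,346.3,119,188.45)"
```

```text
S0 [461.2 339.1] [[489.3 151.5]
 [475.  244.7]] hole [[461.1 339. ]]
shift [ 0.0001 -0.0001  0.0008] yaw 0.0005 | at [514.1 346.4 119.8] [ 1.7996e+02  9.0000e-02 -1.7152e+02] w 33.6 F [-0.6 -0.2 -5.2] t 5.8
```

```bash
python3 -m crank '[{"grip":0.02,"x":0,"y":0,"z":0.006,"yaw":0},{"grip":0.02,"x":0,"y":0,"z":0.012,"yaw":0},{"grip":0.02,"x":0,"y":0,"z":0.018,"yaw":0},{"grip":0.02,"x":0,"y":0,"z":0.023,"yaw":0},{"grip":0.02,"x":0,"y":0,"z":0.028,"yaw":0}]'
python3 -m crank '[{"grip":0.02,"x":0,"y":0,"z":0.002,"yaw":0},{"grip":0.02,"x":0,"y":0,"z":0.004,"yaw":0},{"grip":0.02,"x":0,"y":0,"z":0.006,"yaw":0},{"grip":0.02,"x":0,"y":0,"z":0.008,"yaw":0},{"grip":0.02,"x":0,"y":0,"z":0.008,"yaw":0}]'
```

```text
time_s: 6.18
ee_pos: [513.3, 346.0, 90.1]
ee_rot: [-180.0, -0.0, -171.5]
force: [0.5, -0.9, -5.1]
gripper_width: 33.9
gripper_force: 30.0
time_s: 6.6
ee_pos: [513.5, 346.2, 85.3]
ee_rot: [180.0, 0.1, -171.5]
force: [-4.1, -1.8, 6.6]
gripper_width: 33.6
gripper_force: 30.0
```

```bash
python3 -m crank '[{"grip":0.055,"x":0,"y":0,"z":0,"yaw":0},{"grip":0.055,"x":0,"y":0,"z":0,"yaw":0},{"grip":0.055,"x":0,"y":0,"z":0,"yaw":0},{"grip":0.055,"x":0,"y":0,"z":-0.02,"yaw":0},{"grip":0.055,"x":0,"y":0,"z":-0.05,"yaw":0}]'
python3 -m crank '[{"grip":0.07,"x":0,"y":0,"z":-0.035,"yaw":0},{"grip":0.07,"x":0,"y":0,"z":-0.07,"yaw":0},{"grip":0.07,"x":0,"y":-0.02,"z":-0.1,"yaw":0},{"grip":0.07,"x":0,"y":-0.05,"z":-0.1,"yaw":0},{"grip":0.07,"x":0,"y":-0.08,"z":-0.1,"yaw":0}]'>/dev/null
python3 -m crank '[{"grip":0.07,"x":0.004,"y":-0.036,"z":0,"yaw":0},{"grip":0.07,"x":0.008,"y":-0.072,"z":0,"yaw":0},{"grip":0.07,"x":0.012,"y":-0.108,"z":0,"yaw":0},{"grip":0.07,"x":0.016,"y":-0.144,"z":0,"yaw":0},{"grip":0.07,"x":0.02,"y":-0.18,"z":0,"yaw":0}]'>/dev/null
python3 -m crank '[{"grip":0.07,"x":0.004,"y":-0.036,"z":0,"yaw":0},{"grip":0.07,"x":0.008,"y":-0.072,"z":0,"yaw":0},{"grip":0.07,"x":0.012,"y":-0.108,"z":0,"yaw":0},{"grip":0.07,"x":0.016,"y":-0.144,"z":0,"yaw":0},{"grip":0.07,"x":0.02,"y":-0.18,"z":0,"yaw":0}]'>/dev/null
python3 -m crank '[{"grip":0.07,"x":0.005,"y":-0.035,"z":0,"yaw":0.04},{"grip":0.07,"x":0.01,"y":-0.07,"z":0,"yaw":0.08},{"grip":0.07,"x":0.015,"y":-0.105,"z":0,"yaw":0.127},{"grip":0.07,"x":0.02,"y":-0.14,"z":0,"yaw":0.127},{"grip":0.07,"x":0.027,"y":-0.171,"z":0,"yaw":0.127}]'>/dev/null
python3 -m crank '[{"grip":0.07,"x":0,"y":0,"z":0.03,"yaw":0},{"grip":0.07,"x":0,"y":0,"z":0.06,"yaw":0},{"grip":0.07,"x":0,"y":0,"z":0.08,"yaw":0},{"grip":0.07,"x":0,"y":0,"z":0.08,"yaw":0},{"grip":0.07,"x":0,"y":0,"z":0.08,"yaw":0}]'>/dev/null
python3 - <<'E'
from h import *
go(537.9,-268.5,45,181.2)
c=camera_model("wrist");im=grab_frame("wrist");cv2.imwrite("pics/w4.png",im[...,::-1]);np.savez("w4.npz",**c)
t=grab_frame("top");cv2.imwrite("pics/top3.png",t[...,::-1])
out=cv2.resize(im[:260,100:540,::-1],None,fx=1.8,fy=1.8);o2=cv2.resize(t[140:220,190:465,::-1],(792,230))
cv2.imwrite("pics/m4.png",np.vstack([out[:360],o2]))if 0 else cv2.imwrite("pics/m4.png",np.vstack([cv2.resize(out,(792,350)),o2]))
E
```

```text
time_s: 7.02
ee_pos: [512.0, 345.1, 130.6]
ee_rot: [-179.8, -0.3, -171.5]
force: [-0.6, -0.3, -0.0]
gripper_width: 55.3
gripper_force: 0.0
shift [-0.0007 -0.0005  0.1074] yaw 0.0002 | at [ 537.3 -268.1  152.4] [ 1.7995e+02 -8.0000e-02 -1.7879e+02] w 69.7 F [-0.4 -0.5  0.9] t 9.1
```

View pics/m4.png

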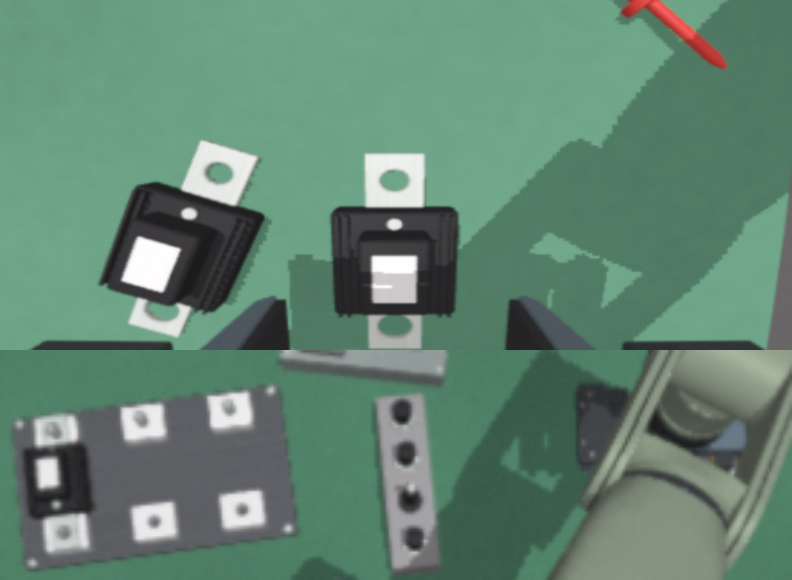

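```bash
python3 -c "
from h import *
c=dict(np.load('w4.npz'));uv=np.array([[395,181],[395,327]])*[1,468/350]/1.8+[100,0]
print(px2w('w',uv,6,c))"
python3 -m crank '[{"grip":0.07,"x":-0.0007,"y":-0.0005,"z":0.035,"yaw":0},{"grip":0.07,"x":-0.0007,"y":-0.0005,"z":0.07,"yaw":0},{"grip":0.07,"x":-0.0007,"y":-0.0005,"z":0.107,"yaw":0},{"grip":0.06,"x":-0.0007,"y":-0.0005,"z":0.107,"yaw":0},{"grip":0.04,"x":-0.0007,"y":-0.0005,"z":0.107,"yaw":0}]' 30
python3 -m crank '[{"grip":0.02,"x":0,"y":0,"z":0,"yaw":0},{"grip":0.02,"x":0,"y":0,"z":0,"yaw":0},{"grip":0.02,"x":0,"y":0,"z":0,"yaw":0},{"grip":0.02,"x":0,"y":0,"z":0,"yaw":0},{"grip":0.02,"x":0,"y":0,"z":0,"yaw":0}]'
python3 -m crank '[{"grip":0.02,"x":0,"y":0,"z":0,"yaw":0},{"grip":0.02,"x":0,"y":0,"z":-0.02,"yaw":0},{"grip":0.02,"x":0,"y":0,"z":-0.05,"yaw":0},{"grip":0.02,"x":0,"y":0,"z":-0.09,"yaw":0},{"grip":0.02,"x":0,"y":0,"z":-0.13,"yaw":0}]'
```

```text
[[ 485.56345331 -269.3784726     6.        ]
 [ 594.98317454 -267.1815297     6.        ]]
time_s: 9.62
ee_pos: [538.4, -268.4, 46.3]
ee_rot: [180.0, -0.0, -178.8]
force: [1.2, -0.9, 0.7]
gripper_width: 59.4
gripper_force: 0.0
time_s: 10.03
ee_pos: [539.3, -268.8, 48.1]
ee_rot: [-179.9, 0.2, -178.8]
force: [-0.3, 1.7, 6.4]
gripper_width: 33.8
gripper_force: 29.9
time_s: 10.45
ee_pos: [537.1, -268.1, 176.5]
ee_rot: [179.9, -0.2, -178.8]
force: [0.8, -0.4, -3.4]
gripper_width: 34.0
gripper_force: 29.9
```

```bash
python3 -m crank '[{"grip":0.02,"x":0,"y":0.025,"z":-0.025,"yaw":0},{"grip":0.02,"x":0,"y":0.06,"z":-0.05,"yaw":0},{"grip":0.02,"x":0,"y":0.095,"z":-0.05,"yaw":0},{"grip":0.02,"x":0,"y":0.13,"z":-0.05,"yaw":0},{"grip":0.02,"x":0,"y":0.165,"z":-0.05,"yaw":0}]'>/dev/null
python3 -m crank '[{"grip":0.02,"x":0,"y":0.036,"z":0,"yaw":0},{"grip":0.02,"x":0,"y":0.072,"z":0,"yaw":0},{"grip":0.02,"x":0,"y":0.108,"z":0,"yaw":0},{"grip":0.02,"x":0,"y":0.144,"z":0,"yaw":0},{"grip":0.02,"x":0,"y":0.18,"z":0,"yaw":0}]'>/dev/null
python3 -m crank '[{"grip":0.02,"x":0,"y":0.036,"z":0,"yaw":-0.04},{"grip":0.02,"x":0,"y":0.072,"z":0,"yaw":-0.08},{"grip":0.02,"x":0,"y":0.108,"z":0,"yaw":-0.1265},{"grip":0.02,"x":-0.001,"y":0.144,"z":0.02,"yaw":-0.1265},{"grip":0.02,"x":-0.001,"y":0.175,"z":0.055,"yaw":-0.1265}]'>/dev/null
python3 -m crank '[{"grip":0.02,"x":0,"y":0,"z":0.035,"yaw":0},{"grip":0.02,"x":0,"y":0,"z":0.05,"yaw":0},{"grip":0.02,"x":0,"y":0,"z":0.05,"yaw":0},{"grip":0.02,"x":0,"y":0,"z":0.05,"yaw":0},{"grip":0.02,"x":0,"y":0,"z":0.05,"yaw":0}]'
python3 - <<'E'
from h import *
go(528,252.3,121,188.45)
c=camera_model("wrist");im=grab_frame("wrist");cv2.imwrite("pics/w5.png",im[...,::-1]);np.savez("w5.npz",**c)
crop(im,140,70,340,130,2.3,"pics/w5c.png")
E
```

```text
time_s: 12.12
ee_pos: [529.2, 248.1, 126.3]
ee_rot: [180.0, 0.2, -171.6]
force: [0.3, -0.7, -1.9]
gripper_width: 33.7
gripper_force: 29.9
shift [0.0006 0.0043 0.0053] yaw -0.0001 | at [529.2 248.1 126.3] [ 1.7996e+02  1.5000e-01 -1.7156e+02] w 33.7 F [ 0.3 -0.7 -1.9] t 12.1
```

View pics/w5c.png

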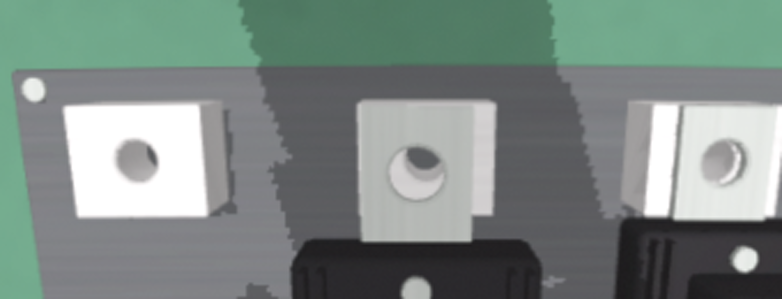

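Wrist view: light 2's hole is at crop (417,172), a few mm to the −y side of socket 1. Socket 2 is at (137,160) and light 1's seated hole at (723,161).

Run:
```python
from h import *
c=dict(np.load("w5.npz"))
f=lambda l,z:px2w("w",(np.array(l)+.5)/2.3-.5+[140,70],z,c)[:,:2]
th=np.radians(8.45);u=np.array([-np.sin(th),np.cos(th)])
S2=f([(137,160)],40)[0];S0=f([(723,161)],46)[0];print(S2,S0,np.linalg.norm(S0-S2),"S1",S2+95*u,(S0+S2)/2)
print("hole",f([(417,172)],126.3-46+6))
```

```text
[488.94536533 150.81338197] [460.84308264 337.56642712] 188.85560136004182 S1 [474.98546913 244.78210708] [474.89422398 244.18990455]
hole [[473.70833961 240.69791469]]
```

```bash
python3 -m crank '[{"grip":0.02,"x":-0.0017,"y":0.0037,"z":0.0,"yaw":0},{"grip":0.02,"x":-0.0017,"y":0.0037,"z":0.0,"yaw":0},{"grip":0.02,"x":-0.0017,"y":0.0037,"z":0.007,"yaw":0},{"grip":0.02,"x":-0.0017,"y":0.0037,"z":0.014,"yaw":0},{"grip":0.02,"x":-0.0017,"y":0.0037,"z":0.022,"yaw":0}]'
python3 -m crank '[{"grip":0.02,"x":0,"y":0,"z":0.005,"yaw":0},{"grip":0.02,"x":0,"y":0,"z":0.01,"yaw":0},{"grip":0.02,"x":0,"y":0,"z":0.014,"yaw":0},{"grip":0.02,"x":0,"y":0,"z":0.016,"yaw":0},{"grip":0.02,"x":0,"y":0,"z":0.016,"yaw":0}]'
```

```text
time_s: 12.58
ee_pos: [529.3, 251.8, 102.3]
ee_rot: [180.0, 0.0, -171.5]
force: [-0.1, -0.6, -3.2]
gripper_width: 33.8
gripper_force: 29.9
time_s: 13.0
ee_pos: [529.0, 251.7, 88.0]
ee_rot: [-180.0, -0.0, -171.6]
force: [-3.4, -0.9, 6.0]
gripper_width: 33.9
gripper_force: 30.0
```

```bash
python3 -m crank '[{"grip":0.055,"x":0,"y":0,"z":0,"yaw":0},{"grip":0.055,"x":0,"y":0,"z":0,"yaw":0},{"grip":0.055,"x":0,"y":0,"z":0,"yaw":0},{"grip":0.055,"x":0,"y":0,"z":-0.02,"yaw":0},{"grip":0.055,"x":0,"y":0,"z":-0.05,"yaw":0}]' >/dev/null
python3 -m crank '[{"grip":0.07,"x":0,"y":0,"z":-0.035,"yaw":0},{"grip":0.07,"x":0,"y":0,"z":-0.07,"yaw":0},{"grip":0.07,"x":0.003,"y":-0.02,"z":-0.1,"yaw":0},{"grip":0.07,"x":0.008,"y":-0.05,"z":-0.1,"yaw":0},{"grip":0.07,"x":0.012,"y":-0.085,"z":-0.1,"yaw":0}]'>/dev/null
python3 -m crank '[{"grip":0.07,"x":0.005,"y":-0.036,"z":0,"yaw":0},{"grip":0.07,"x":0.01,"y":-0.072,"z":0,"yaw":0},{"grip":0.07,"x":0.015,"y":-0.108,"z":0,"yaw":0},{"grip":0.07,"x":0.02,"y":-0.144,"z":0,"yaw":0},{"grip":0.07,"x":0.026,"y":-0.18,"z":0,"yaw":0}]'>/dev/null
python3 -m crank '[{"grip":0.07,"x":0.005,"y":-0.036,"z":0,"yaw":0},{"grip":0.07,"x":0.01,"y":-0.072,"z":0,"yaw":0},{"grip":0.07,"x":0.015,"y":-0.108,"z":0,"yaw":0},{"grip":0.07,"x":0.02,"y":-0.144,"z":0,"yaw":0},{"grip":0.07,"x":0.026,"y":-0.18,"z":0,"yaw":0}]'>/dev/null
python3 -m crank '[{"grip":0.07,"x":0.005,"y":-0.036,"z":0,"yaw":0.1},{"grip":0.07,"x":0.01,"y":-0.072,"z":0,"yaw":0.2},{"grip":0.07,"x":0.015,"y":-0.108,"z":0,"yaw":0.3},{"grip":0.07,"x":0.02,"y":-0.144,"z":0,"yaw":0.4},{"grip":0.07,"x":0.026,"y":-0.181,"z":0,"yaw":0.516}]'>/dev/null
python3 -m crank '[{"grip":0.07,"x":0,"y":0,"z":0.03,"yaw":0},{"grip":0.07,"x":0,"y":0,"z":0.06,"yaw":0},{"grip":0.07,"x":0,"y":0,"z":0.08,"yaw":0},{"grip":0.07,"x":0,"y":0,"z":0.08,"yaw":0},{"grip":0.07,"x":0,"y":0,"z":0.08,"yaw":0}]'>/dev/null
python3 - <<'E'
from h import *
go(532,-381,46,158.9)
c=camera_model("wrist");im=grab_frame("wrist");cv2.imwrite("pics/w6.png",im[...,::-1]);np.savez("w6.npz",**c)
t=grab_frame("top");cv2.imwrite("pics/top4.png",t[...,::-1])
cv2.imwrite("pics/m6.png",np.vstack([cv2.resize(im[90:270,180:460,::-1],(784,504)),cv2.resize(t[150:215,190:300,::-1],(784,96))[:96]]))
E
```

```text
shift [-0.0002 -0.0007  0.1098] yaw -0.0001 | at [ 532.2 -380.4  155.8] [ 1.7996e+02 -1.2000e-01  1.5890e+02] w 69.9 F [-0.1 -0.3  0.5] t 15.5
```

View pics/m6.png

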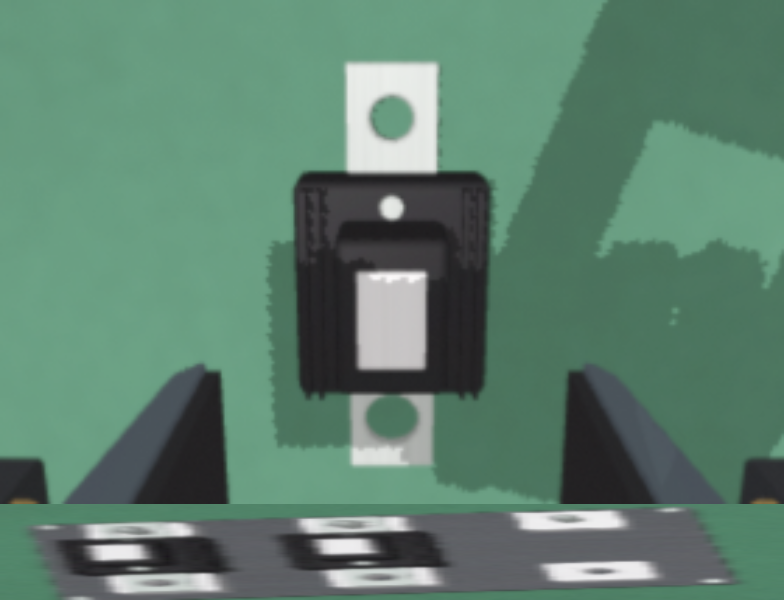

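Light 3 is centred between the fingers, with its hole at (391,117) and eye at (391,418) in the crop. Stations 0 and 1 are filled.

```bash
python3 -c "
from h import *
c=dict(np.load('w6.npz'));uv=np.array([[391,117],[391,418]])/2.8+[180,90]
print(px2w('w',uv,6,c).mean(0))"
python3 -m crank '[{"grip":0.07,"x":0,"y":-0.0007,"z":0.035,"yaw":0},{"grip":0.07,"x":0,"y":-0.0007,"z":0.07,"yaw":0},{"grip":0.07,"x":0,"y":-0.0007,"z":0.109,"yaw":0},{"grip":0.06,"x":0,"y":-0.0007,"z":0.109,"yaw":0},{"grip":0.04,"x":0,"y":-0.0007,"z":0.109,"yaw":0}]' 30
python3 -m crank '[{"grip":0.02,"x":0,"y":0,"z":0,"yaw":0},{"grip":0.02,"x":0,"y":0,"z":0,"yaw":0},{"grip":0.02,"x":0,"y":0,"z":0,"yaw":0},{"grip":0.02,"x":0,"y":0,"z":0,"yaw":0},{"grip":0.02,"x":0,"y":0,"z":0,"yaw":0}]'
python3 -m crank '[{"grip":0.02,"x":0,"y":0,"z":0,"yaw":0},{"grip":0.02,"x":0,"y":0,"z":-0.035,"yaw":0},{"grip":0.02,"x":0,"y":0,"z":-0.07,"yaw":0},{"grip":0.02,"x":0,"y":0,"z":-0.11,"yaw":0},{"grip":0.02,"x":0,"y":0,"z":-0.15,"yaw":0}]'
python3 -m crank '[{"grip":0.02,"x":0,"y":0,"z":-0.035,"yaw":-0.1},{"grip":0.02,"x":0,"y":0,"z":-0.035,"yaw":-0.2},{"grip":0.02,"x":0,"y":0,"z":-0.035,"yaw":-0.3},{"grip":0.02,"x":0,"y":0,"z":-0.035,"yaw":-0.4},{"grip":0.02,"x":0,"y":0,"z":-0.035,"yaw":-0.516}]'
python3 -c "
from h import *
go(543,158,128,188.45)"
```

```text
[ 532.48614987 -380.55168206    6.        ]
time_s: 16.02
ee_pos: [532.3, -381.0, 48.0]
ee_rot: [180.0, -0.1, 158.9]
force: [-0.2, -0.5, 1.9]
gripper_width: 59.5
gripper_force: 0.0
time_s: 16.43
ee_pos: [533.4, -381.9, 50.1]
ee_rot: [-180.0, 0.2, 158.9]
force: [0.6, 0.0, 6.5]
gripper_width: 34.3
gripper_force: 30.0
time_s: 16.85
ee_pos: [531.4, -380.6, 198.7]
ee_rot: [180.0, -0.1, 158.9]
force: [1.5, -0.1, -2.8]
gripper_width: 34.0
gripper_force: 30.0
time_s: 17.27
ee_pos: [531.7, -380.9, 232.6]
ee_rot: [180.0, -0.0, -171.2]
force: [-0.3, -0.4, -2.7]
gripper_width: 33.8
gripper_force: 30.0
shift [-0.0933  0.5308  0.1049] yaw 0.0054 | at [ 531.7 -380.9  232.6] [ 1.7995e+02 -4.0000e-02 -1.7124e+02] w 33.8 F [-0.3 -0.4 -2.7] t 17.3
```

```bash
python3 -m crank '[{"grip":0.02,"x":-0.006,"y":0.03,"z":0,"yaw":0},{"grip":0.02,"x":-0.012,"y":0.066,"z":0,"yaw":0},{"grip":0.02,"x":-0.018,"y":0.102,"z":0,"yaw":0},{"grip":0.02,"x":-0.024,"y":0.138,"z":0,"yaw":0},{"grip":0.02,"x":-0.031,"y":0.174,"z":0,"yaw":0}]'>/dev/null
python3 -m crank '[{"grip":0.02,"x":-0.006,"y":0.036,"z":0,"yaw":0},{"grip":0.02,"x":-0.012,"y":0.072,"z":0,"yaw":0},{"grip":0.02,"x":-0.018,"y":0.108,"z":0,"yaw":0},{"grip":0.02,"x":-0.024,"y":0.144,"z":0,"yaw":0},{"grip":0.02,"x":-0.031,"y":0.18,"z":0,"yaw":0}]'>/dev/null
python3 -m crank '[{"grip":0.02,"x":-0.006,"y":0.036,"z":0,"yaw":0},{"grip":0.02,"x":-0.012,"y":0.072,"z":0,"yaw":0},{"grip":0.02,"x":-0.018,"y":0.108,"z":0,"yaw":0},{"grip":0.02,"x":-0.024,"y":0.144,"z":0.02,"yaw":0},{"grip":0.02,"x":-0.031,"y":0.177,"z":0.05,"yaw":0.005}]'>/dev/null
python3 -m crank '[{"grip":0.02,"x":0,"y":0,"z":0.035,"yaw":0},{"grip":0.02,"x":0,"y":0,"z":0.05,"yaw":0},{"grip":0.02,"x":0,"y":0,"z":0.05,"yaw":0},{"grip":0.02,"x":0,"y":0,"z":0.05,"yaw":0},{"grip":0.02,"x":0,"y":0,"z":0.05,"yaw":0}]'
python3 - <<'E'
from h import *
go(543,158,128,188.45)
c=camera_model("wrist");im=grab_frame("wrist");cv2.imwrite("pics/w7.png",im[...,::-1]);np.savez("w7.npz",**c)
crop(im,240,70,340,130,2.3,"pics/w7c.png")
E
```

```text
time_s: 18.93
ee_pos: [547.0, 155.0, 136.5]
ee_rot: [180.0, 0.2, -171.9]
force: [-0.1, -0.7, -2.9]
gripper_width: 33.9
gripper_force: 30.0
shift [0.0035 0.0035 0.0085] yaw -0.0053 | at [547.  155.  136.5] [ 1.7998e+02  1.6000e-01 -1.7185e+02] w 33.9 F [-0.1 -0.7 -2.9] t 18.9
```

View pics/w7c.png

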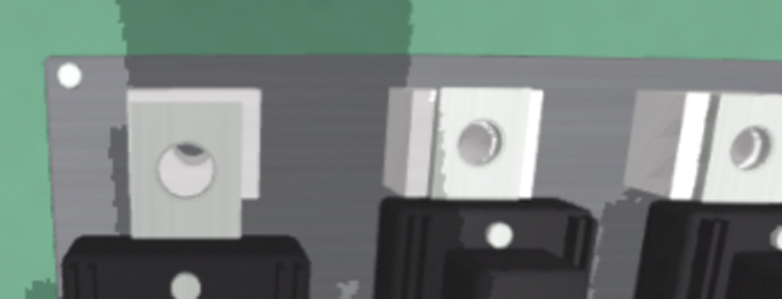

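Run:
```python
from h import *
c=dict(np.load("w7.npz"))
f=lambda l,z:px2w("w",(np.array(l)+.5)/2.3-.5+[240,70],z,c)[:,:2]
print("L2,L1 holes",f([(479,142),(749,146)],46).round(1),"hole",f([(187,169)],136.5-49+6))
print("blk corner edges z40", f([(262,90),(259,198)],40).round(1))
```

```text
L2,L1 holes [[474.2 243. ]
 [460.8 336.5]] hole [[490.99980079 147.91462664]]
blk corner edges z40 [[468.6 169.8]
 [504.1 174.8]]
```

```bash
python3 -m crank '[{"grip":0.02,"x":0.0013,"y":0.0033,"z":0.0,"yaw":-0.005},{"grip":0.02,"x":0.0013,"y":0.0033,"z":0.008,"yaw":-0.005},{"grip":0.02,"x":0.0013,"y":0.0033,"z":0.016,"yaw":-0.005},{"grip":0.02,"x":0.0013,"y":0.0033,"z":0.024,"yaw":-0.005},{"grip":0.02,"x":0.0013,"y":0.0033,"z":0.032,"yaw":-0.005}]'
python3 -m crank '[{"grip":0.02,"x":0,"y":0,"z":0.005,"yaw":0},{"grip":0.02,"x":0,"y":0,"z":0.01,"yaw":0},{"grip":0.02,"x":0,"y":0,"z":0.014,"yaw":0},{"grip":0.02,"x":0,"y":0,"z":0.016,"yaw":0},{"grip":0.02,"x":0,"y":0,"z":0.016,"yaw":0}]'
```

```text
time_s: 19.4
ee_pos: [543.9, 158.0, 102.1]
ee_rot: [180.0, -0.0, -171.5]
force: [-0.9, -0.0, -4.0]
gripper_width: 33.8
gripper_force: 30.0
time_s: 19.82
ee_pos: [543.8, 158.1, 90.0]
ee_rot: [180.0, 0.0, -171.5]
force: [-7.1, -1.2, 15.3]
gripper_width: 33.9
gripper_force: 30.0
```

```bash
python3 -m crank '[{"grip":0.055,"x":0,"y":0,"z":0,"yaw":0},{"grip":0.055,"x":0,"y":0,"z":0,"yaw":0},{"grip":0.055,"x":0,"y":0,"z":0,"yaw":0},{"grip":0.055,"x":0,"y":0,"z":-0.03,"yaw":0},{"grip":0.055,"x":0,"y":0,"z":-0.07,"yaw":0}]' >/dev/null
python3 -m crank '[{"grip":0.055,"x":0,"y":0,"z":-0.035,"yaw":0},{"grip":0.055,"x":0.007,"y":-0.04,"z":-0.035,"yaw":0},{"grip":0.055,"x":0.014,"y":-0.08,"z":-0.035,"yaw":0},{"grip":0.055,"x":0.021,"y":-0.12,"z":-0.035,"yaw":0},{"grip":0.055,"x":0.028,"y":-0.16,"z":-0.035,"yaw":0}]'>/dev/null
python3 -m crank '[{"grip":0.055,"x":0.0015,"y":-0.018,"z":0,"yaw":0},{"grip":0.055,"x":0.0015,"y":-0.018,"z":0,"yaw":0},{"grip":0.055,"x":0.0015,"y":-0.018,"z":0,"yaw":0},{"grip":0.055,"x":0.0015,"y":-0.018,"z":0,"yaw":0},{"grip":0.055,"x":0.0015,"y":-0.018,"z":0,"yaw":0}]'
python3 - <<'E'
from h import *
go(541,-23,97,188.45)
c=camera_model("wrist");im=grab_frame("wrist");cv2.imwrite("pics/w8.png",im[...,::-1]);np.savez("w8.npz",**c)
t=grab_frame("top");cv2.imwrite("pics/top5.png",t[...,::-1])
cv2.imwrite("pics/m8.png",np.vstack([cv2.resize(im[40:250,180:460,::-1],(560,420)),cv2.resize(t[150:220,190:410,::-1],(560,178))]))
E
```

```text
time_s: 21.07
ee_pos: [541.2, -21.0, 191.9]
ee_rot: [180.0, -0.0, -171.5]
force: [0.1, -0.5, -0.6]
gripper_width: 55.2
gripper_force: 0.0
shift [ 0.0005 -0.002   0.0949] yaw 0.0016 | at [541.2 -21.  191.9] [ 1.7997e+02 -1.0000e-02 -1.7146e+02] w 55.2 F [ 0.1 -0.5 -0.6] t 21.1
```

View pics/m8.png

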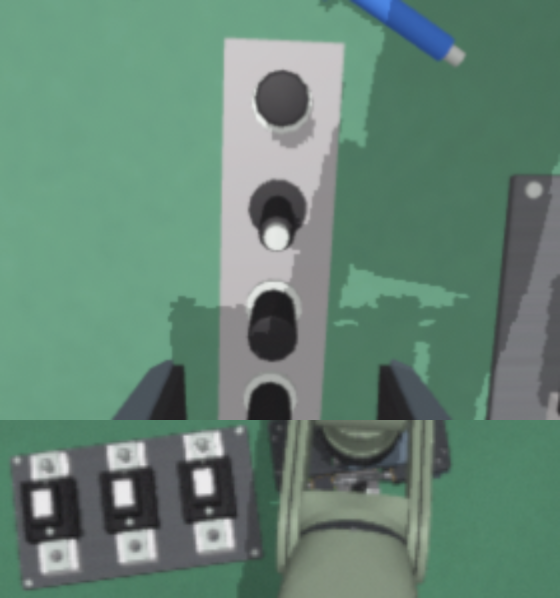

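Last view: all three lights sit on their stations. In the rack the pin tops are at (282,98) and (273,338), and the silver-capped probe is at (276,237).

Run:
```python
from h import *
c=dict(np.load("w8.npz"))
f=lambda l,z:px2w("w",np.array(l)/2+[180,40],z,c)[:,:2].round(1)
print("pin near",f([(282,98)],110),"pin mid",f([(273,338)],110),"probe",f([(276,237)],130))
print("rack near edge corners",f([(224,38),(344,44)],60))
print("collar near z66",f([(282,104)],66),"mid collar far-left/right", f([(248,305),(299,305)],66),"probe collar",f([(277,208)],66))
```

```text
pin near [[452.5 -33.4]] pin mid [[541.  -23.6]] probe [[498.2 -28.6]]
rack near edge corners [[430.5 -61. ]
 [425.4 -11.2]]
collar near z66 [[453.3 -33.1]] mid collar far-left/right [[541.9 -35.4]
 [538.5 -12.5]] probe collar [[496.6 -28.8]]
```

```bash
python3 -m crank '[{"grip":0.05,"x":0,"y":-0.0034,"z":0.0,"yaw":0},{"grip":0.05,"x":0,"y":-0.0034,"z":0.03,"yaw":0},{"grip":0.05,"x":0,"y":-0.0034,"z":0.06,"yaw":0},{"grip":0.05,"x":0,"y":-0.0034,"z":0.095,"yaw":0},{"grip":0.05,"x":0,"y":-0.0034,"z":0.095,"yaw":0}]' 30
python3 -m crank '[{"grip":0.04,"x":0,"y":0,"z":0,"yaw":0},{"grip":0.02,"x":0,"y":0,"z":0,"yaw":0},{"grip":0.01,"x":0,"y":0,"z":0,"yaw":0},{"grip":0.01,"x":0,"y":0,"z":0,"yaw":0},{"grip":0.01,"x":0,"y":0,"z":0,"yaw":0}]'
python3 -m crank '[{"grip":0.01,"x":0,"y":0,"z":0,"yaw":0},{"grip":0.01,"x":0,"y":0,"z":0,"yaw":0},{"grip":0.01,"x":0,"y":0,"z":0,"yaw":0},{"grip":0.01,"x":0,"y":0,"z":0,"yaw":0},{"grip":0.01,"x":0,"y":0,"z":0,"yaw":0}]'
```

```text
time_s: 21.58
ee_pos: [537.2, -24.9, 91.5]
ee_rot: [179.8, -0.7, -171.5]
force: [-0.8, -0.4, 0.4]
gripper_width: 50.1
gripper_force: 0.0
time_s: 22.0
ee_pos: [542.6, -25.5, 98.6]
ee_rot: [-180.0, 0.2, -171.5]
force: [0.0, -0.1, -1.1]
gripper_width: 19.5
gripper_force: 12.6
time_s: 22.42
ee_pos: [542.7, -25.5, 98.6]
ee_rot: [-180.0, 0.2, -171.5]
force: [0.4, 0.8, 5.8]
gripper_width: 19.5
gripper_force: 30.0
```

```bash
python3 -m crank '[{"grip":0.01,"x":0,"y":0,"z":-0.02,"yaw":0},{"grip":0.01,"x":0,"y":0,"z":-0.045,"yaw":0},{"grip":0.01,"x":0,"y":0,"z":-0.08,"yaw":0},{"grip":0.01,"x":0,"y":0,"z":-0.105,"yaw":0},{"grip":0.01,"x":0,"y":0,"z":-0.105,"yaw":0}]'
python3 -m crank '[{"grip":0.01,"x":0.005,"y":0.036,"z":0,"yaw":0},{"grip":0.01,"x":0.01,"y":0.072,"z":0,"yaw":0},{"grip":0.01,"x":0.015,"y":0.108,"z":0,"yaw":0},{"grip":0.01,"x":0.02,"y":0.145,"z":0,"yaw":0},{"grip":0.01,"x":0.026,"y":0.1815,"z":0,"yaw":0}]'>/dev/null
python3 -m crank '[{"grip":0.01,"x":0,"y":0,"z":0.03,"yaw":0},{"grip":0.01,"x":0,"y":0,"z":0.06,"yaw":0},{"grip":0.01,"x":0,"y":0,"z":0.06,"yaw":0},{"grip":0.01,"x":0,"y":0,"z":0.06,"yaw":0},{"grip":0.01,"x":0,"y":0,"z":0.06,"yaw":0}]'
python3 - <<'E'
from h import *
go(490.2,150.2,138,188.45)
E
```

```text
time_s: 22.83
ee_pos: [544.7, -25.9, 207.8]
ee_rot: [-179.9, 0.6, -171.5]
force: [0.0, -0.6, 0.3]
gripper_width: 19.5
gripper_force: 30.0
time_s: 23.67
ee_pos: [490.0, 150.0, 142.9]
ee_rot: [180.0, 0.1, -171.6]
force: [0.5, 0.2, -0.2]
gripper_width: 19.5
gripper_force: 30.0
shift [-0.0003  0.0002  0.0049] yaw -0.0003 | at [490.  150.  142.9] [ 1.7999e+02  7.0000e-02 -1.7157e+02] w 19.5 F [ 0.5  0.2 -0.2] t 23.7
```

```bash
python3 -m crank '[{"grip":0.01,"x":0,"y":0,"z":0.008,"yaw":0},{"grip":0.01,"x":0,"y":0,"z":0.014,"yaw":0},{"grip":0.01,"x":0,"y":0,"z":0.02,"yaw":0},{"grip":0.01,"x":0,"y":0,"z":0.026,"yaw":0},{"grip":0.01,"x":0,"y":0,"z":0.03,"yaw":0}]'
python3 -m crank '[{"grip":0.01,"x":0,"y":0,"z":0.004,"yaw":0},{"grip":0.01,"x":0,"y":0,"z":0.008,"yaw":0},{"grip":0.01,"x":0,"y":0,"z":0.012,"yaw":0},{"grip":0.01,"x":0,"y":0,"z":0.012,"yaw":0},{"grip":0.01,"x":0,"y":0,"z":0.012,"yaw":0}]'
```

```text
time_s: 24.08
ee_pos: [489.0, 149.9, 111.3]
ee_rot: [180.0, -0.0, -171.6]
force: [-0.5, -0.2, -1.0]
gripper_width: 19.2
gripper_force: 30.0
time_s: 24.5
ee_pos: [489.2, 150.1, 99.9]
ee_rot: [180.0, -0.0, -171.5]
force: [-0.6, -0.0, -0.9]
gripper_width: 19.3
gripper_force: 30.0
```

```bash
python3 -m crank '[{"grip":0.01,"x":0,"y":0,"z":0.005,"yaw":0},{"grip":0.01,"x":0,"y":0,"z":0.01,"yaw":0},{"grip":0.01,"x":0,"y":0,"z":0.014,"yaw":0},{"grip":0.01,"x":0,"y":0,"z":0.017,"yaw":0},{"grip":0.01,"x":0,"y":0,"z":0.017,"yaw":0}]'
python3 -m crank '[{"grip":0.04,"x":0,"y":0,"z":0,"yaw":0},{"grip":0.04,"x":0,"y":0,"z":0,"yaw":0},{"grip":0.04,"x":0,"y":0,"z":0,"yaw":0},{"grip":0.04,"x":0,"y":0,"z":-0.03,"yaw":0},{"grip":0.04,"x":0,"y":0,"z":-0.07,"yaw":0}]'
python3 -m crank '[{"grip":0.05,"x":0,"y":0,"z":-0.02,"yaw":0},{"grip":0.05,"x":0,"y":0,"z":-0.04,"yaw":0},{"grip":0.05,"x":0,"y":0,"z":-0.04,"yaw":0},{"grip":0.05,"x":0,"y":0,"z":-0.04,"yaw":0},{"grip":0.05,"x":0,"y":0,"z":-0.04,"yaw":0}]'
python3 - <<'E'
from h import *
go(587.4,-20.3,190,188.45)
E
```

```text
time_s: 24.92
ee_pos: [489.2, 150.3, 84.4]
ee_rot: [180.0, 0.0, -171.5]
force: [-3.7, -0.4, 11.8]
gripper_width: 19.3
gripper_force: 30.0
time_s: 25.33
ee_pos: [486.7, 149.4, 150.4]
ee_rot: [-179.9, -0.5, -171.5]
force: [0.3, 0.6, -0.2]
gripper_width: 39.9
gripper_force: 0.0
time_s: 25.75
ee_pos: [488.5, 149.9, 191.7]
ee_rot: [-180.0, -0.1, -171.5]
force: [-0.5, -0.7, -0.5]
gripper_width: 49.9
gripper_force: 0.0
shift [-0.0728 -0.1829  0.0016] yaw 0.0002 | at [488.5 149.9 191.7] [-1.7999e+02 -1.3000e-01 -1.7154e+02] w 49.9 F [-0.5 -0.7 -0.5] t 25.8
```

```bash
python3 -m crank '[{"grip":0.05,"x":-0.0145,"y":-0.0365,"z":0,"yaw":0},{"grip":0.05,"x":-0.029,"y":-0.073,"z":0,"yaw":0},{"grip":0.05,"x":-0.0435,"y":-0.1095,"z":0,"yaw":0},{"grip":0.05,"x":-0.058,"y":-0.146,"z":0,"yaw":0},{"grip":0.05,"x":-0.0722,"y":-0.1823,"z":0,"yaw":0}]' >/dev/null
python3 -m crank '[{"grip":0.05,"x":0,"y":0,"z":0.0,"yaw":0},{"grip":0.05,"x":0,"y":0,"z":0.03,"yaw":0},{"grip":0.05,"x":0,"y":0,"z":0.06,"yaw":0},{"grip":0.05,"x":0,"y":0,"z":0.095,"yaw":0},{"grip":0.05,"x":0,"y":0,"z":0.095,"yaw":0}]' 30
python3 -m crank '[{"grip":0.04,"x":0,"y":0,"z":0,"yaw":0},{"grip":0.02,"x":0,"y":0,"z":0,"yaw":0},{"grip":0.01,"x":0,"y":0,"z":0,"yaw":0},{"grip":0.01,"x":0,"y":0,"z":0,"yaw":0},{"grip":0.01,"x":0,"y":0,"z":0,"yaw":0}]'
python3 -m crank '[{"grip":0.01,"x":0,"y":0,"z":0,"yaw":0},{"grip":0.01,"x":0,"y":0,"z":0,"yaw":0},{"grip":0.01,"x":0,"y":0,"z":0,"yaw":0},{"grip":0.01,"x":0,"y":0,"z":0,"yaw":0},{"grip":0.01,"x":0,"y":0,"z":0,"yaw":0}]'
```

```text
time_s: 26.58
ee_pos: [581.4, -19.1, 90.1]
ee_rot: [179.8, -0.9, -171.6]
force: [-1.2, 0.4, -0.9]
gripper_width: 49.9
gripper_force: 0.0
time_s: 27.0
ee_pos: [588.3, -19.5, 99.7]
ee_rot: [-180.0, 0.2, -171.5]
force: [-0.4, 1.4, 3.0]
gripper_width: 19.5
gripper_force: 12.3
time_s: 27.42
ee_pos: [588.4, -19.5, 99.7]
ee_rot: [-180.0, 0.2, -171.5]
force: [-0.6, 0.6, 6.4]
gripper_width: 19.1
gripper_force: 30.0
```

```bash
python3 -m crank '[{"grip":0.01,"x":0,"y":0,"z":-0.02,"yaw":0},{"grip":0.01,"x":0,"y":0,"z":-0.045,"yaw":0},{"grip":0.01,"x":0,"y":0,"z":-0.08,"yaw":0},{"grip":0.01,"x":0,"y":0,"z":-0.105,"yaw":0},{"grip":0.01,"x":0,"y":0,"z":-0.105,"yaw":0}]'>/dev/null
python3 -m crank '[{"grip":0.01,"x":0.009,"y":0.03,"z":0,"yaw":0},{"grip":0.01,"x":0.018,"y":0.065,"z":0,"yaw":0},{"grip":0.01,"x":0.027,"y":0.1,"z":0,"yaw":0},{"grip":0.01,"x":0.036,"y":0.135,"z":0,"yaw":0},{"grip":0.01,"x":0.045,"y":0.17,"z":0,"yaw":0}]'>/dev/null
python3 -m crank '[{"grip":0.01,"x":0.009,"y":0.036,"z":0,"yaw":0},{"grip":0.01,"x":0.018,"y":0.072,"z":0,"yaw":0},{"grip":0.01,"x":0.027,"y":0.106,"z":0,"yaw":0},{"grip":0.01,"x":0.027,"y":0.106,"z":0.03,"yaw":0},{"grip":0.01,"x":0.027,"y":0.106,"z":0.06,"yaw":0}]'>/dev/null
python3 -m crank '[{"grip":0.01,"x":0,"y":0,"z":0,"yaw":0},{"grip":0.01,"x":0,"y":0,"z":0,"yaw":0},{"grip":0.01,"x":0,"y":0,"z":0,"yaw":0},{"grip":0.01,"x":0,"y":0,"z":0,"yaw":0},{"grip":0.01,"x":0,"y":0,"z":0,"yaw":0}]'
python3 - <<'E'
from h import *
go(476.5,243.2,119.7,188.45)
E
```

```text
time_s: 29.08
ee_pos: [476.8, 242.9, 144.7]
ee_rot: [179.9, 0.2, -171.6]
force: [0.3, -0.7, -1.1]
gripper_width: 19.1
gripper_force: 30.0
shift [0.0003 0.0003 0.025 ] yaw -0.0007 | at [476.8 242.9 144.7] [ 1.7994e+02  1.7000e-01 -1.7159e+02] w 19.1 F [ 0.3 -0.7 -1.1] t 29.1
```

```bash
python3 -m crank '[{"grip":0.01,"x":0,"y":0,"z":0.008,"yaw":0},{"grip":0.01,"x":0,"y":0,"z":0.014,"yaw":0},{"grip":0.01,"x":0,"y":0,"z":0.02,"yaw":0},{"grip":0.01,"x":0,"y":0,"z":0.026,"yaw":0},{"grip":0.01,"x":0,"y":0,"z":0.03,"yaw":0}]'
python3 -m crank '[{"grip":0.01,"x":0,"y":0,"z":0.004,"yaw":0},{"grip":0.01,"x":0,"y":0,"z":0.008,"yaw":0},{"grip":0.01,"x":0,"y":0,"z":0.012,"yaw":0},{"grip":0.01,"x":0,"y":0,"z":0.012,"yaw":0},{"grip":0.01,"x":0,"y":0,"z":0.012,"yaw":0}]'
```

```text
time_s: 29.5
ee_pos: [475.3, 242.6, 112.0]
ee_rot: [-180.0, -0.1, -171.5]
force: [0.8, 0.8, -0.1]
gripper_width: 19.3
gripper_force: 30.0
time_s: 29.92
ee_pos: [475.7, 242.9, 100.9]
ee_rot: [180.0, -0.0, -171.5]
force: [0.7, 1.3, -1.1]
gripper_width: 18.9
gripper_force: 30.0
```

```bash
python3 -m crank '[{"grip":0.01,"x":0,"y":0,"z":0.005,"yaw":0},{"grip":0.01,"x":0,"y":0,"z":0.01,"yaw":0},{"grip":0.01,"x":0,"y":0,"z":0.014,"yaw":0},{"grip":0.01,"x":0,"y":0,"z":0.017,"yaw":0},{"grip":0.01,"x":0,"y":0,"z":0.017,"yaw":0}]'
python3 -m crank '[{"grip":0.04,"x":0,"y":0,"z":0,"yaw":0},{"grip":0.04,"x":0,"y":0,"z":0,"yaw":0},{"grip":0.04,"x":0,"y":0,"z":0,"yaw":0},{"grip":0.04,"x":0,"y":0,"z":-0.03,"yaw":0},{"grip":0.04,"x":0,"y":0,"z":-0.07,"yaw":0}]'
python3 -m crank '[{"grip":0.05,"x":0,"y":0,"z":-0.02,"yaw":0},{"grip":0.05,"x":0,"y":0,"z":-0.04,"yaw":0},{"grip":0.05,"x":0,"y":0,"z":-0.04,"yaw":0},{"grip":0.05,"x":0,"y":0,"z":-0.04,"yaw":0},{"grip":0.05,"x":0,"y":0,"z":-0.04,"yaw":0}]'
python3 - <<'E'
from h import *
go(452.8,-34.2,190,188.45)
E
```

```text
time_s: 30.33
ee_pos: [475.7, 242.9, 85.6]
ee_rot: [180.0, 0.0, -171.5]
force: [-3.6, -0.3, 11.9]
gripper_width: 19.5
gripper_force: 30.0
time_s: 30.75
ee_pos: [473.2, 241.6, 151.2]
ee_rot: [-179.8, -0.5, -171.5]
force: [1.6, 0.1, -0.4]
gripper_width: 39.7
gripper_force: 0.0
time_s: 31.17
ee_pos: [474.9, 242.5, 192.7]
ee_rot: [-180.0, -0.1, -171.5]
force: [-0.2, -0.1, -0.3]
gripper_width: 49.7
gripper_force: 0.0
shift [ 0.0625 -0.2704  0.003 ] yaw 0.0002 | at [474.9 242.5 192.7] [-1.7996e+02 -1.3000e-01 -1.7154e+02] w 49.7 F [-0.2 -0.1 -0.3] t 31.2
```

```bash
python3 -m crank '[{"grip":0.05,"x":0.008,"y":-0.0355,"z":0,"yaw":0},{"grip":0.05,"x":0.016,"y":-0.071,"z":0,"yaw":0},{"grip":0.05,"x":0.024,"y":-0.1065,"z":0,"yaw":0},{"grip":0.05,"x":0.032,"y":-0.142,"z":0,"yaw":0},{"grip":0.05,"x":0.04,"y":-0.1775,"z":0,"yaw":0}]' >/dev/null
python3 -m crank '[{"grip":0.05,"x":0.008,"y":-0.035,"z":0,"yaw":0},{"grip":0.05,"x":0.016,"y":-0.07,"z":0,"yaw":0},{"grip":0.05,"x":0.0225,"y":-0.0929,"z":0,"yaw":0},{"grip":0.05,"x":0.0225,"y":-0.0929,"z":0,"yaw":0},{"grip":0.05,"x":0.0225,"y":-0.0929,"z":0.02,"yaw":0}]' >/dev/null
python3 -m crank '[{"grip":0.05,"x":0,"y":0,"z":0.03,"yaw":0},{"grip":0.05,"x":0,"y":0,"z":0.055,"yaw":0},{"grip":0.05,"x":0,"y":0,"z":0.075,"yaw":0},{"grip":0.05,"x":0,"y":0,"z":0.075,"yaw":0},{"grip":0.04,"x":0,"y":0,"z":0.075,"yaw":0}]' 30
python3 -m crank '[{"grip":0.02,"x":0,"y":0,"z":0,"yaw":0},{"grip":0.01,"x":0,"y":0,"z":0,"yaw":0},{"grip":0.01,"x":0,"y":0,"z":0,"yaw":0},{"grip":0.01,"x":0,"y":0,"z":0,"yaw":0},{"grip":0.01,"x":0,"y":0,"z":0,"yaw":0}]'
python3 -m crank '[{"grip":0.01,"x":0,"y":0,"z":0,"yaw":0},{"grip":0.01,"x":0,"y":0,"z":0,"yaw":0},{"grip":0.01,"x":0,"y":0,"z":0,"yaw":0},{"grip":0.01,"x":0,"y":0,"z":0,"yaw":0},{"grip":0.01,"x":0,"y":0,"z":0,"yaw":0}]'
```

```text
time_s: 32.42
ee_pos: [452.5, -33.1, 97.7]
ee_rot: [179.9, -0.2, -171.5]
force: [1.0, 0.1, 0.4]
gripper_width: 46.1
gripper_force: 0.0
time_s: 32.83
ee_pos: [454.3, -33.8, 100.0]
ee_rot: [-180.0, 0.1, -171.5]
force: [-0.5, 1.1, 4.0]
gripper_width: 19.4
gripper_force: 30.0
time_s: 33.25
ee_pos: [454.3, -33.8, 99.9]
ee_rot: [-180.0, 0.1, -171.5]
force: [-0.5, 0.8, 7.1]
gripper_width: 18.9
gripper_force: 30.0
```

```bash
python3 -m crank '[{"grip":0.01,"x":0,"y":0,"z":-0.02,"yaw":0},{"grip":0.01,"x":0,"y":0,"z":-0.045,"yaw":0},{"grip":0.01,"x":0,"y":0,"z":-0.08,"yaw":0},{"grip":0.01,"x":0,"y":0,"z":-0.105,"yaw":0},{"grip":0.01,"x":0,"y":0,"z":-0.105,"yaw":0}]'>/dev/null
python3 -m crank '[{"grip":0.01,"x":-0.006,"y":0.03,"z":0,"yaw":0},{"grip":0.01,"x":-0.012,"y":0.065,"z":0,"yaw":0},{"grip":0.01,"x":-0.018,"y":0.1,"z":0,"yaw":0},{"grip":0.01,"x":-0.024,"y":0.135,"z":0,"yaw":0},{"grip":0.01,"x":-0.03,"y":0.17,"z":0,"yaw":0}]'>/dev/null
python3 -m crank '[{"grip":0.01,"x":-0.006,"y":0.036,"z":0,"yaw":0},{"grip":0.01,"x":-0.012,"y":0.072,"z":0,"yaw":0},{"grip":0.01,"x":-0.018,"y":0.108,"z":0,"yaw":0},{"grip":0.01,"x":-0.025,"y":0.144,"z":0,"yaw":0},{"grip":0.01,"x":-0.031,"y":0.18,"z":0,"yaw":0}]'>/dev/null
python3 -m crank '[{"grip":0.01,"x":-0.002,"y":0.016,"z":0,"yaw":0},{"grip":0.01,"x":-0.002,"y":0.016,"z":0.02,"yaw":0},{"grip":0.01,"x":-0.002,"y":0.016,"z":0.06,"yaw":0},{"grip":0.01,"x":-0.002,"y":0.016,"z":0.06,"yaw":0},{"grip":0.01,"x":-0.002,"y":0.016,"z":0.06,"yaw":0}]'
python3 - <<'E'
from h import *
go(462.9,337.5,119.9,188.45)
E
```

```text
time_s: 34.92
ee_pos: [460.4, 336.0, 141.9]
ee_rot: [-179.8, -0.3, -171.5]
force: [0.3, 0.2, -0.3]
gripper_width: 19.2
gripper_force: 30.0
shift [-0.0028  0.0012  0.022 ] yaw 0.0001 | at [460.4 336.  141.9] [-179.82   -0.34 -171.55] w 19.2 F [ 0.3  0.2 -0.3] t 34.9
```

```bash
python3 -m crank '[{"grip":0.01,"x":0,"y":0,"z":0,"yaw":0},{"grip":0.01,"x":0,"y":0,"z":0,"yaw":0},{"grip":0.01,"x":0,"y":0,"z":0,"yaw":0},{"grip":0.01,"x":0,"y":0,"z":0,"yaw":0},{"grip":0.01,"x":0,"y":0,"z":0,"yaw":0}]'
python3 - <<'E'
from h import *
go(462.9,337.5,119.9,188.45)
E
```

```text
time_s: 35.33
ee_pos: [462.5, 337.6, 145.2]
ee_rot: [179.9, 0.1, -171.6]
force: [0.5, -0.7, -1.7]
gripper_width: 19.3
gripper_force: 30.0
shift [-0.0003 -0.0001  0.0253] yaw -0.0 | at [462.5 337.6 145.2] [ 1.7995e+02  1.0000e-01 -1.7155e+02] w 19.3 F [ 0.5 -0.7 -1.7] t 35.3
```

```bash
python3 -m crank '[{"grip":0.01,"x":0,"y":0,"z":0.008,"yaw":0},{"grip":0.01,"x":0,"y":0,"z":0.014,"yaw":0},{"grip":0.01,"x":0,"y":0,"z":0.02,"yaw":0},{"grip":0.01,"x":0,"y":0,"z":0.026,"yaw":0},{"grip":0.01,"x":0,"y":0,"z":0.03,"yaw":0}]'
python3 -m crank '[{"grip":0.01,"x":0,"y":0,"z":0.004,"yaw":0},{"grip":0.01,"x":0,"y":0,"z":0.008,"yaw":0},{"grip":0.01,"x":0,"y":0,"z":0.012,"yaw":0},{"grip":0.01,"x":0,"y":0,"z":0.012,"yaw":0},{"grip":0.01,"x":0,"y":0,"z":0.012,"yaw":0}]'
```

```text
time_s: 35.75
ee_pos: [461.7, 337.2, 112.8]
ee_rot: [-180.0, -0.1, -171.5]
force: [0.3, -0.1, -0.5]
gripper_width: 19.3
gripper_force: 30.0
time_s: 36.17
ee_pos: [462.0, 337.4, 101.9]
ee_rot: [-180.0, -0.0, -171.5]
force: [0.3, 0.0, -0.5]
gripper_width: 19.4
gripper_force: 30.0
```

```bash
python3 -m crank '[{"grip":0.01,"x":0,"y":0,"z":0.005,"yaw":0},{"grip":0.01,"x":0,"y":0,"z":0.01,"yaw":0},{"grip":0.01,"x":0,"y":0,"z":0.014,"yaw":0},{"grip":0.01,"x":0,"y":0,"z":0.0175,"yaw":0},{"grip":0.01,"x":0,"y":0,"z":0.0175,"yaw":0}]'
python3 -m crank '[{"grip":0.04,"x":0,"y":0,"z":0,"yaw":0},{"grip":0.04,"x":0,"y":0,"z":0,"yaw":0},{"grip":0.04,"x":0,"y":0,"z":0,"yaw":0},{"grip":0.04,"x":0,"y":0,"z":-0.03,"yaw":0},{"grip":0.04,"x":0,"y":0,"z":-0.07,"yaw":0}]'
python3 -m crank '[{"grip":0.05,"x":0,"y":0,"z":-0.02,"yaw":0},{"grip":0.05,"x":0,"y":0,"z":-0.04,"yaw":0},{"grip":0.05,"x":0,"y":0,"z":-0.04,"yaw":0},{"grip":0.05,"x":0,"y":0,"z":-0.04,"yaw":0},{"grip":0.05,"x":0,"y":0,"z":-0.04,"yaw":0}]'
python3 - <<'E'
from h import *
go(497,-29.5,190,188.45)
t=grab_frame("top");cv2.imwrite("pics/top6.png",t[...,::-1])
E
```

```text
time_s: 36.58
ee_pos: [462.0, 337.4, 86.0]
ee_rot: [180.0, 0.0, -171.5]
force: [-2.6, -2.4, 9.8]
gripper_width: 19.1
gripper_force: 30.0
time_s: 37.0
ee_pos: [459.9, 335.9, 151.5]
ee_rot: [-179.8, -0.5, -171.5]
force: [0.5, 1.1, 0.7]
gripper_width: 39.5
gripper_force: 0.0
time_s: 37.42
ee_pos: [461.4, 337.0, 193.2]
ee_rot: [-179.9, -0.1, -171.5]
force: [0.6, 0.0, 0.3]
gripper_width: 49.7
gripper_force: 0.0
shift [ 0.0187 -0.3678  0.0036] yaw 0.0002 | at [461.4 337.  193.2] [-1.7994e+02 -1.2000e-01 -1.7154e+02] w 49.7 F [0.6 0.  0.3] t 37.4
```

```bash
python3 -m crank '[{"grip":0.05,"x":0.002,"y":-0.0365,"z":0,"yaw":0},{"grip":0.05,"x":0.004,"y":-0.073,"z":0,"yaw":0},{"grip":0.05,"x":0.006,"y":-0.1095,"z":0,"yaw":0},{"grip":0.05,"x":0.008,"y":-0.146,"z":0,"yaw":0},{"grip":0.05,"x":0.01,"y":-0.1825,"z":0,"yaw":0}]' >/dev/null
python3 -m crank '[{"grip":0.05,"x":0.002,"y":-0.0365,"z":0,"yaw":0},{"grip":0.05,"x":0.004,"y":-0.073,"z":0,"yaw":0},{"grip":0.05,"x":0.006,"y":-0.1095,"z":0,"yaw":0},{"grip":0.05,"x":0.008,"y":-0.146,"z":0,"yaw":0},{"grip":0.05,"x":0.0087,"y":-0.1853,"z":0,"yaw":0}]' >/dev/null
python3 -m crank '[{"grip":0.05,"x":0,"y":0,"z":0,"yaw":0},{"grip":0.05,"x":0,"y":0,"z":0,"yaw":0},{"grip":0.05,"x":0,"y":0,"z":0,"yaw":0},{"grip":0.05,"x":0,"y":0,"z":0,"yaw":0},{"grip":0.05,"x":0,"y":0,"z":0,"yaw":0}]'
python3 - <<'E'
from h import *
go(497,-29.5,106,188.45)
t=grab_frame("top");cv2.imwrite("pics/top7.png",t[...,::-1])
w=grab_frame("wrist");cv2.imwrite("pics/w9.png",w[...,::-1])
a=cv2.imread("pics/top5.png")[150:215,190:300];b=t[150:215,190:300,::-1]
for n,im in(("before",a),("now",b)):
    g=cv2.cvtColor(np.ascontiguousarray(im),cv2.COLOR_BGR2GRAY);_,m=cv2.threshold(g,200,255,0)
    k,_,s,ce=cv2.connectedComponentsWithStats(m);print(n,[(int(s[i,4]),ce[i].round(1).tolist()) for i in range(1,k) if s[i,4]>25])
E
```

```text
time_s: 38.72
ee_pos: [497.4, -27.8, 194.1]
ee_rot: [180.0, -0.0, -171.4]
force: [-0.1, -0.8, 0.3]
gripper_width: 49.7
gripper_force: 0.0
shift [ 0.0006 -0.0017  0.0881] yaw 0.0023 | at [497.4 -27.8 194.1] [ 1.7997e+02 -5.0000e-02 -1.7142e+02] w 49.7 F [-0.1 -0.8  0.3] t 38.7
before [(79, [79.2, 9.9]), (60, [48.5, 14.5]), (34, [23.5, 16.8]), (56, [79.4, 23.9]), (53, [47.8, 28.1]), (53, [16.2, 32.2]), (104, [83.6, 45.0]), (100, [52.7, 49.5]), (86, [22.3, 53.1])]
now [(84, [79.1, 9.8]), (73, [49.0, 14.1]), (64, [19.5, 17.6]), (56, [79.4, 23.9]), (56, [47.8, 28.2]), (54, [16.3, 32.2]), (40, [88.6, 44.4]), (27, [78.7, 47.4]), (33, [58.3, 48.4]), (28, [48.1, 51.8]), (32, [27.8, 52.0])]
```

```bash
python3 -m crank '[{"grip":0.05,"x":0.0006,"y":-0.0017,"z":0.03,"yaw":0},{"grip":0.05,"x":0.0006,"y":-0.0017,"z":0.06,"yaw":0},{"grip":0.05,"x":0.0006,"y":-0.0017,"z":0.087,"yaw":0},{"grip":0.05,"x":0.0006,"y":-0.0017,"z":0.087,"yaw":0},{"grip":0.04,"x":0.0006,"y":-0.0017,"z":0.087,"yaw":0}]' 30
python3 -m crank '[{"grip":0.02,"x":0,"y":0,"z":0,"yaw":0},{"grip":0.01,"x":0,"y":0,"z":0,"yaw":0},{"grip":0.005,"x":0,"y":0,"z":0,"yaw":0},{"grip":0.005,"x":0,"y":0,"z":0,"yaw":0},{"grip":0.005,"x":0,"y":0,"z":0,"yaw":0}]'
python3 -m crank '[{"grip":0.005,"x":0,"y":0,"z":0,"yaw":0},{"grip":0.005,"x":0,"y":0,"z":0,"yaw":0},{"grip":0.005,"x":0,"y":0,"z":0,"yaw":0},{"grip":0.005,"x":0,"y":0,"z":0,"yaw":0},{"grip":0.005,"x":0,"y":0,"z":0,"yaw":0}]'
```

```text
time_s: 39.23
ee_pos: [496.7, -30.2, 107.0]
ee_rot: [180.0, -0.2, -171.5]
force: [0.3, 0.7, 1.1]
gripper_width: 45.8
gripper_force: 0.0
time_s: 39.65
ee_pos: [497.8, -30.8, 108.4]
ee_rot: [-180.0, 0.1, -171.5]
force: [-0.8, 0.6, -0.4]
gripper_width: 13.3
gripper_force: 1.2
time_s: 40.07
ee_pos: [497.8, -30.9, 108.3]
ee_rot: [-180.0, 0.1, -171.5]
force: [0.2, -0.3, 6.2]
gripper_width: 12.4
gripper_force: 30.0
```

```bash
python3 -m crank '[{"grip":0.005,"x":0,"y":0,"z":-0.02,"yaw":0},{"grip":0.005,"x":0,"y":0,"z":-0.05,"yaw":0},{"grip":0.005,"x":0,"y":0,"z":-0.08,"yaw":0},{"grip":0.005,"x":0,"y":0,"z":-0.11,"yaw":0},{"grip":0.005,"x":0,"y":0,"z":-0.135,"yaw":0}]'>/dev/null
python3 -m crank '[{"grip":0.005,"x":-0.035,"y":-0.006,"z":0,"yaw":0},{"grip":0.005,"x":-0.07,"y":-0.012,"z":0,"yaw":0},{"grip":0.005,"x":-0.105,"y":-0.018,"z":0,"yaw":0},{"grip":0.005,"x":-0.14,"y":-0.024,"z":0,"yaw":0},{"grip":0.005,"x":-0.17,"y":-0.0285,"z":0,"yaw":0}]'>/dev/null
python3 -m crank '[{"grip":0.005,"x":-0.0127,"y":-0.002,"z":0,"yaw":0},{"grip":0.005,"x":-0.0127,"y":-0.002,"z":0,"yaw":0},{"grip":0.005,"x":-0.0127,"y":-0.002,"z":0,"yaw":0},{"grip":0.005,"x":-0.0127,"y":-0.002,"z":0,"yaw":0},{"grip":0.005,"x":-0.0127,"y":-0.002,"z":0,"yaw":0}]'
python3 -m crank '[{"grip":0.005,"x":0,"y":0,"z":0,"yaw":0},{"grip":0.005,"x":0,"y":0,"z":0,"yaw":0},{"grip":0.005,"x":0,"y":0,"z":0,"yaw":0},{"grip":0.005,"x":0,"y":0,"z":0,"yaw":0},{"grip":0.005,"x":0,"y":0,"z":0,"yaw":0}]'
python3 - <<'E'
from h import *
go(683,-34.1,238,188.45)
c=camera_model("wrist");w=grab_frame("wrist");cv2.imwrite("pics/w10.png",w[...,::-1]);np.savez("w10.npz",**c)
hsv=cv2.cvtColor(w,cv2.COLOR_RGB2HSV)
m=cv2.inRange(hsv,(10,100,60),(32,255,255));k,_,s,ce=cv2.connectedComponentsWithStats(m)
print([(s[i].tolist(),ce[i].round(1).tolist()) for i in range(1,k) if s[i,4]>15])
i=max((i for i in range(1,k) if 280<ce[i][0]<360 and 60<ce[i][1]<230),key=lambda i:s[i,4],default=0)
if i:
    x,y,ww,h,_=s[i];R=w[y-3:y+h+3,x-3:x+ww+3]
    for r in hsv[y-3:y+h+3:1,x-3:x+ww+3:1]: print(''.join('#' if 10<=p[0]<=32 and p[1]>100 and p[2]>140 else '+' if 10<=p[0]<=32 and p[1]>100 else '.' if p[2]>80 else ' ' for p in r))
E
```

```text
time_s: 41.32
ee_pos: [681.4, -34.2, 242.8]
ee_rot: [180.0, -0.0, -171.5]
force: [-0.0, 0.3, -0.7]
gripper_width: 12.1
gripper_force: 30.0
time_s: 41.73
ee_pos: [682.4, -34.2, 242.8]
ee_rot: [180.0, 0.0, -171.5]
force: [-0.1, -0.3, -0.4]
gripper_width: 12.1
gripper_force: 30.0
shift [-0.0006 -0.      0.0048] yaw 0.0002 | at [682.4 -34.2 242.8] [ 1.8000e+02  1.0000e-02 -1.7154e+02] w 12.1 F [-0.1 -0.3 -0.4] t 41.7
[([309, 168, 22, 41, 649], [319.4, 185.8]), ([284, 269, 8, 56, 301], [286.8, 296.9]), ([350, 269, 8, 56, 304], [354.0, 297.0]), ([143, 335, 306, 23, 5463], [305.5, 347.6])]
.......              .......
.....                 ......
....                    ....
...       .+++++.        ...
..      .+#######+.       ..
..     +###########+.     ..
.     +##############+     .
.    .###############+     .
.    +################+    .
    +#################+     
   .+#################++    
   .+#################++    
   .###################+    
   .###################+    
   +###################+    
   +###################+    
. .+###################+    
. .+#############
[... 152 characters left out ...]
#...
...#####################....
...#####################....
...#####################....
...#####################....
...#####################....
...#####################....
....###################.....
.....##################.....
.....#################......
......###############.......
........############........
..........########..........
............#####...........
............######..........
............######..........
...........#######..........
...........########.........
...........########.........
...........########.........
...........+++####+.........
..........    ++++   .......
........               .....
......                  ....
...                       ..
```

Run:
```python
from h import *
from scipy.optimize import least_squares
c=dict(np.load("w10.npz"));w=cv2.imread("pics/w10.png")[...,::-1]
hsv=cv2.cvtColor(np.ascontiguousarray(w),cv2.COLOR_RGB2HSV);m=cv2.inRange(hsv,(10,100,90),(32,255,255))
pts=[]
for v in range(191,200):
    u=np.where(m[v,300:340])[0]+300; pts+=[(u[0]-.5,v),(u[-1]+.5,v)]
pts=np.array(pts,float);print(pts.astype(int).tolist())
P=px2w("w",pts,105,c)[:,:2]   # rim points back-projected on the mouth plane
r=least_squares(lambda q:np.hypot(*(P-q[:2]).T)-11,[682,-34],loss="soft_l1");print(r.x,r.fun.round(1))
K=c["intrinsics"];pj=lambda X:cv2.projectPoints(np.array([X],float),cv2.Rodrigues(c["R"])[0],c["t"],K,c["distortion"])[0].ravel()
print("probe tip expected px",pj([681.7,-33.4,242.8-102.3]),"collar",pj([681.7,-33.4,242.8-48]))
print("mouth proj",pj([*r.x,105]),"near rim",pj([r.x[0]+11,r.x[1],105]))
u=[np.where(m[v,300:340])[0]+300 for v in range(200,210)];print([(a.min(),a.max()) for a in u if len(a)])
```

```text
[[308, 191], [330, 191], [308, 192], [329, 192], [308, 193], [329, 193], [309, 194], [328, 194], [310, 195], [328, 195], [310, 196], [327, 196], [311, 197], [326, 197], [313, 198], [325, 198], [315, 199], [323, 199]]
[680.33432019 -35.11470843] [-0.6  0.  -0.3 -0.6  0.1 -0.2 -0.2 -0.5 -0.4  0.   0.2 -0.   0.3  0.
  0.   0.3  0.1  0.3]
probe tip expected px [320.83384197 201.18761983] collar [320.97601199 225.21686653]
mouth proj [319.18063871 188.27168431] near rim [317.49484764 199.3080552 ]
[(np.int64(318), np.int64(322)), (np.int64(318), np.int64(323)), (np.int64(318), np.int64(323)), (np.int64(317), np.int64(323)), (np.int64(317), np.int64(324)), (np.int64(317), np.int64(324)), (np.int64(317), np.int64(324)), (np.int64(317), np.int64(324))]
```

```bash
python3 -m crank '[{"grip":0.005,"x":0.0016,"y":-0.0013,"z":0.0,"yaw":0},{"grip":0.005,"x":0.0016,"y":-0.0013,"z":0.01,"yaw":0},{"grip":0.005,"x":0.0016,"y":-0.0013,"z":0.02,"yaw":0},{"grip":0.005,"x":0.0016,"y":-0.0013,"z":0.027,"yaw":0},{"grip":0.005,"x":0.0016,"y":-0.0013,"z":0.027,"yaw":0}]' 30
python3 -m crank '[{"grip":0.005,"x":0,"y":0,"z":0.003,"yaw":0},{"grip":0.005,"x":0,"y":0,"z":0.006,"yaw":0},{"grip":0.005,"x":0,"y":0,"z":0.009,"yaw":0},{"grip":0.005,"x":0,"y":0,"z":0.012,"yaw":0},{"grip":0.005,"x":0,"y":0,"z":0.014,"yaw":0}]'
python3 -m crank '[{"grip":0.005,"x":0,"y":0,"z":0.003,"yaw":0},{"grip":0.005,"x":0,"y":0,"z":0.006,"yaw":0},{"grip":0.005,"x":0,"y":0,"z":0.008,"yaw":0},{"grip":0.005,"x":0,"y":0,"z":0.008,"yaw":0},{"grip":0.005,"x":0,"y":0,"z":0.008,"yaw":0}]'
```

```text
time_s: 42.2
ee_pos: [679.8, -35.6, 212.4]
ee_rot: [179.9, -0.3, -171.5]
force: [-0.5, -0.4, -1.1]
gripper_width: 12.0
gripper_force: 30.0
time_s: 42.62
ee_pos: [681.1, -35.6, 201.3]
ee_rot: [180.0, -0.0, -171.5]
force: [-0.2, 0.1, -0.2]
gripper_width: 12.5
gripper_force: 30.0
time_s: 43.03
ee_pos: [681.1, -35.7, 193.4]
ee_rot: [180.0, -0.0, -171.5]
force: [0.1, -0.6, -0.1]
gripper_width: 12.7
gripper_force: 30.0
```

```bash
python3 -m crank '[{"grip":0.005,"x":0,"y":0,"z":0.006,"yaw":0},{"grip":0.005,"x":0,"y":0,"z":0.012,"yaw":0},{"grip":0.005,"x":0,"y":0,"z":0.018,"yaw":0},{"grip":0.005,"x":0,"y":0,"z":0.024,"yaw":0},{"grip":0.005,"x":0,"y":0,"z":0.03,"yaw":0}]'
python3 -m crank '[{"grip":0.005,"x":0,"y":0,"z":0.003,"yaw":0},{"grip":0.005,"x":0,"y":0,"z":0.006,"yaw":0},{"grip":0.005,"x":0,"y":0,"z":0.009,"yaw":0},{"grip":0.005,"x":0,"y":0,"z":0.0115,"yaw":0},{"grip":0.005,"x":0,"y":0,"z":0.0115,"yaw":0}]'
```

```text
time_s: 43.45
ee_pos: [680.9, -35.6, 162.6]
ee_rot: [180.0, -0.0, -171.5]
force: [0.4, 0.1, -0.6]
gripper_width: 12.3
gripper_force: 30.0
time_s: 43.87
ee_pos: [681.3, -35.6, 153.3]
ee_rot: [-180.0, 0.1, -171.5]
force: [-1.3, -0.1, 3.4]
gripper_width: 12.2
gripper_force: 30.0
```

```bash
python3 -m crank '[{"grip":0.035,"x":0,"y":0,"z":0,"yaw":0},{"grip":0.035,"x":0,"y":0,"z":0,"yaw":0},{"grip":0.035,"x":0,"y":0,"z":0,"yaw":0},{"grip":0.035,"x":0,"y":0,"z":-0.025,"yaw":0},{"grip":0.035,"x":0,"y":0,"z":-0.06,"yaw":0}]'
python3 -m crank '[{"grip":0.035,"x":0,"y":0,"z":-0.035,"yaw":0},{"grip":0.02,"x":0.015,"y":0.03,"z":-0.04,"yaw":0},{"grip":0.0,"x":0.032,"y":0.06,"z":-0.04,"yaw":0},{"grip":0.0,"x":0.048,"y":0.09,"z":-0.04,"yaw":0},{"grip":0.0,"x":0.065,"y":0.115,"z":-0.04,"yaw":0}]'>/dev/null
python3 -m crank '[{"grip":0.0,"x":0,"y":0,"z":0.035,"yaw":0},{"grip":0.0,"x":0,"y":0,"z":0.07,"yaw":0},{"grip":0.0,"x":0,"y":0,"z":0.11,"yaw":0},{"grip":0.0,"x":0,"y":0,"z":0.11,"yaw":0},{"grip":0.0,"x":0,"y":0,"z":0.11,"yaw":0}]'
python3 -c "
from h import *
go(640,67,142,188.45)"
```

```text
time_s: 44.28
ee_pos: [679.0, -35.5, 208.4]
ee_rot: [179.9, -0.5, -171.5]
force: [0.5, 0.9, 0.3]
gripper_width: 34.6
gripper_force: 0.0
time_s: 45.12
ee_pos: [598.8, 68.5, 140.6]
ee_rot: [180.0, -0.3, -171.5]
force: [0.4, 0.3, 0.7]
gripper_width: 0.9
gripper_force: 0.0
shift [-0.0405 -0.0075 -0.0016] yaw 0.0003 | at [598.8  68.5 140.6] [ 179.98   -0.27 -171.53] w 0.9 F [0.4 0.3 0.7] t 45.1
```

```bash
python3 -m crank '[{"grip":0,"x":-0.014,"y":-0.003,"z":0,"yaw":0},{"grip":0,"x":-0.026,"y":-0.0055,"z":0,"yaw":0},{"grip":0,"x":-0.038,"y":-0.008,"z":0,"yaw":0},{"grip":0,"x":-0.05,"y":-0.0105,"z":0,"yaw":0},{"grip":0,"x":-0.06,"y":-0.0125,"z":0,"yaw":0}]'
python3 -m crank '[{"grip":0,"x":-0.008,"y":-0.0015,"z":0,"yaw":0},{"grip":0,"x":-0.016,"y":-0.003,"z":0,"yaw":0},{"grip":0,"x":-0.024,"y":-0.005,"z":0,"yaw":0},{"grip":0,"x":-0.03,"y":-0.006,"z":0,"yaw":0},{"grip":0,"x":-0.034,"y":-0.007,"z":0,"yaw":0}]'
python3 -m crank '[{"grip":0,"x":0,"y":0,"z":0,"yaw":0},{"grip":0,"x":0,"y":0,"z":0,"yaw":0},{"grip":0,"x":0,"y":0,"z":0,"yaw":0},{"grip":0,"x":0,"y":0,"z":0,"yaw":0},{"grip":0,"x":0,"y":0,"z":0,"yaw":0}]'
```

```text
time_s: 45.53
ee_pos: [663.7, 64.7, 145.9]
ee_rot: [-180.0, 0.3, -171.6]
force: [-1.2, -0.5, 1.1]
gripper_width: 0.4
gripper_force: 0.6
time_s: 45.95
ee_pos: [696.4, 63.0, 142.1]
ee_rot: [180.0, -0.0, -171.5]
force: [-1.8, -0.2, 0.5]
gripper_width: 0.3
gripper_force: 0.5
time_s: 46.37
ee_pos: [695.6, 63.2, 142.3]
ee_rot: [180.0, 0.0, -171.5]
force: [-0.4, 0.1, 0.4]
gripper_width: 0.6
gripper_force: 0.0
```

```bash
python3 -m crank '[{"grip":0,"x":-0.002,"y":0,"z":0,"yaw":0},{"grip":0,"x":-0.004,"y":0,"z":0,"yaw":0},{"grip":0,"x":-0.006,"y":0,"z":0,"yaw":0},{"grip":0,"x":-0.006,"y":0,"z":0,"yaw":0},{"grip":0,"x":-0.006,"y":0,"z":0,"yaw":0}]'
```

```text
time_s: 46.78
ee_pos: [699.3, 63.6, 142.0]
ee_rot: [180.0, -0.4, -171.5]
force: [-7.4, -1.3, 3.4]
gripper_width: 0.4
gripper_force: 3.5
```

```bash
python3 -m crank '[{"grip":0,"x":0.02,"y":0,"z":0,"yaw":0},{"grip":0,"x":0.045,"y":0.005,"z":0,"yaw":0},{"grip":0,"x":0.075,"y":0.01,"z":-0.02,"yaw":0},{"grip":0,"x":0.1,"y":0.01,"z":-0.05,"yaw":0},{"grip":0,"x":0.12,"y":0.01,"z":-0.09,"yaw":0}]'>/dev/null
python3 -m crank '[{"grip":0,"x":0.03,"y":-0.02,"z":-0.02,"yaw":0},{"grip":0,"x":0.06,"y":-0.04,"z":-0.02,"yaw":0},{"grip":0,"x":0.09,"y":-0.06,"z":-0.02,"yaw":0},{"grip":0,"x":0.12,"y":-0.08,"z":-0.02,"yaw":0},{"grip":0,"x":0.15,"y":-0.1,"z":-0.02,"yaw":0}]'>/dev/null
python3 -m crank '[{"grip":0,"x":0.03,"y":-0.02,"z":0,"yaw":0},{"grip":0,"x":0.05,"y":-0.04,"z":0,"yaw":0},{"grip":0,"x":0.05,"y":-0.04,"z":0,"yaw":0},{"grip":0,"x":0.05,"y":-0.04,"z":0,"yaw":0},{"grip":0,"x":0.05,"y":-0.04,"z":0,"yaw":0}]'
python3 - <<'E'
from h import *
t=grab_frame("top");cv2.imwrite("pics/top9.png",t[...,::-1])
a=cv2.imread("pics/top7.png");b=t[...,::-1]
for n,im in(("before",a),("now",b)):
    g=cv2.cvtColor(np.ascontiguousarray(im[150:215,190:300]),cv2.COLOR_BGR2GRAY);_,m=cv2.threshold(g,200,255,0)
    k,_,s,ce=cv2.connectedComponentsWithStats(m);print(n,[(int(s[i,4]),ce[i].round(1).tolist()) for i in range(1,k) if s[i,4]>25])
def dark(im,x,y,w,h):
    g=cv2.cvtColor(np.ascontiguousarray(im[y:y+h,x:x+w]),cv2.COLOR_BGR2GRAY);m=(g<45).astype(np.uint8)
    k,_,s,ce=cv2.connectedComponentsWithStats(m);return [(int(s[i,4]),(ce[i]+[x,y]).round(1).tolist()) for i in range(1,k) if s[i,4]>6]
print("ball before",dark(cv2.imread("pics/top0.png"),288,108,28,38),"now",dark(b,288,100,28,46))
print("probe region",dark(b,322,105,25,40),"pins",dark(b,195,185,100,30))
c=camera_model("top");pj=lambda X:cv2.projectPoints(np.array(X,float),cv2.Rodrigues(np.array(c["R"]))[0],np.array(c["t"]),np.array(c["intrinsics"]),np.array(c["distortion"]))[0].reshape(-1,2).round(1).tolist()
print("expect ball on / probe top,collar / pin tops",pj([[726,57,142],[677.5,-38.5,175],[677.5,-38.5,115],[458.4,335.5,96],[472,241.9,96],[486.2,147.8,96]]))
E
```

```text
time_s: 48.03
ee_pos: [406.5, -111.4, 249.7]
ee_rot: [180.0, 0.1, -171.6]
force: [-0.9, -0.0, 0.9]
gripper_width: 0.5
gripper_force: 0.0
before [(84, [79.1, 9.8]), (73, [49.0, 14.1]), (64, [19.5, 17.6]), (56, [79.4, 23.9]), (56, [47.8, 28.2]), (54, [16.3, 32.2]), (40, [88.6, 44.4]), (27, [78.7, 47.4]), (33, [58.3, 48.4]), (28, [48.1, 51.8]), (32, [27.8, 52.0])]
now [(85, [79.2, 9.8]), (79, [48.9, 14.0]), (66, [19.5, 17.4]), (56, [79.4, 23.9]), (58, [47.7, 28.2]), (54, [16.3, 32.2]), (41, [88.6, 44.2]), (28, [78.7, 47.2]), (35, [58.2, 48.5]), (29, [48.3, 51.9]), (33, [27.7, 52.1])]
ball before [(29, [299.9, 132.6])] now [(9, [296.9, 102.6]), (11, [309.1, 102.6]), (31, [303.0, 108.8])]
probe region [(14, [331.5, 107.3]), (16, [339.8, 107.4]), (27, [334.9, 128.0])] pins [(80, [206.1, 190.7]), (53, [218.1, 190.2]), (39, [237.9, 186.7]), (22, [249.5, 188.1]), (10, [278.8, 186.8]), (9, [270.1, 188.2]), (11, [233.4, 192.2]), (7, [211.6, 203.3])]
expect ball on / probe top,collar / pin tops [[303.5, 109.7], [336.0, 122.3], [335.4, 128.6], [208.4, 200.4], [240.1, 196.3], [271.9, 191.9]]
```

```bash
python3 -c "
from workcell import *
print(job_done())"
```

```text
the job is handed in; nothing more can be done
None
```

I handed in the job at about 48 s: all three lights are hung and pinned home, the probe is fully down in the brass tube, and the lever is over to on. The final positions were checked with image measurements and force readings; the hand-in returned no verdict.

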